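# Cover the yoghurt pots on the warming plate and wind the timer

### The arm

A 6-joint arm with a two-finger parallel gripper is mounted at the origin on a cart in front of the work surface, level with it; the furniture and walls round the work are solid. World frame = base frame: x ahead of the robot, y to its left, z up, the work surface at z = 0. Lengths are in mm, angles in rad, forces in N, time in s.
With the tool pointing down it reaches from about 350 to 875 mm from the base axis. Payload 4.2 kg.
Tool frame: the origin (TCP) lies at the very end of the fingers, on their centre line; the grasp point (between the pads) lies 19 mm behind it (arm.grip_point_offset is the distance from the TCP to the grasp point, in mm); z points along the fingers, y is the direction in which the jaws open and shut (so a half turn about z gives the same grasp; the last joint's range is limited). The gripper opens to 85 mm and grips with 20 to 120 N. Pads are 22 mm wide; open, the fingers measure 114 mm over their backs; the gripper's body (76 mm by 85 mm) begins 54 mm behind the grasp point. The pads swing forward as they close: fully open they stand 13 mm farther back than shut.
Start: joints at [-0.99, 0.385, 0.008, 0, -1.194, -0.259], TCP at [197.687, -592.89, 231.312] pointing down, gripper open.
Joint ranges: [-3.14, 3.14], [-1.21, 2.06], [-1.07, 1.41], [-3.16, 2.05], [-2.99, -0.16], [-3.1, 3.1]. Speed limits (rad/s): [2.79, 2.79, 3.14, 3.14, 3.14, 3.14].

### API

Orientations are given as a unit quaternion [x, y, z, w].
In Python, from bench import arm gives the robot as it stands.
- The arm moves only by the tool drive_tool, never from a script. Its argument "steps" is a list of rows, each a list of 5 numbers: the shift along the tool's x, y, z in m, then the turn about the tool's z in degrees, then the finger opening in m, from 0 to 0.0854. A call has 1 to 20 rows; each row shifts and turns the commanded pose from where the row before left it, along the tool's axes as they then stand; what a row does not reach is not made up. A row lasts 1/10 s, in which the tool goes at most 50 mm and 8.59 degrees, less where a joint would pass 70% of its speed; a pose out of reach is approached as far as the arm can. A call is refused whole if a number of a shift passes 0.05 or a number of a turn 8.59, either way. A call with a gripper value outside its range is refused whole. The fingers move at their own pace and stop on an object; the grip force is fixed at half the most. Time passes only in rows, so rows that do not move let the fingers close. It gives the time, the measured TCP pose, the force and the opening at its end, in the units of the state.
- arm.read_state(): the state, without advancing time (a new reading comes with each control period).
- arm.get_image(name): name is "side" or "top" or "wrist"; returns (picture, depth): 384x512x3 uint8, blue, green, red; 384x512 float32, mm along the optical axis (not along the pixel's ray), 0 where there is no reading.
- arm.camera_params(name): a dict with "K" (3x3 intrinsics, pixels), "dist" ([k1, k2, p1, p2, k3] as OpenCV has them; the pictures are not rectified), "world_to_cam" (4x4, takes a point from world to camera coordinates); the wrist camera has in their place "mount" (4x4, takes a point from camera to tool coordinates, whose origin is the TCP and whose axes are the flange's). Camera axes: x right, y up, looking along -z (the intrinsics and any distortion apply to the point x, -y, -z); pixel columns grow to the right and rows downward; lengths in mm; the calibration is good to about 2 mm. A picture is of the moment at which its call begins: read the wrist's pose just before it. camera_params takes no time and is no camera call.
- arm.job_done(): hands the job in, once; it reports no verdict.
The state is a dict: "clock": time; "joints": joint angles; "joint_vel": joint speeds; "joint_efforts": joint torques, N m; "position": TCP position; "ee_rot": TCP orientation; "contact_force": force on the tool from outside, world axes, zero at the start; "wrist_torque": the same for the moment, N m; "gripper_width": finger opening in mm.
Only numpy, scipy, OpenCV 4.12 (cv2) and the standard library are available. Lean on these libraries where they do the work, as an engineer would, in place of code of your own. Each camera call takes 0.05 s, during which the arm holds its last target.

### The job

Get the yoghurt pots ready to set: take the two clothes pegs off the warming plate and lay them on the worktop, stand every pot upright in a bay of its own, centred on the disc between the stop bars, and put a wooden lid on each pot so that it sits seated and level. Only when all the pots stand covered on the plate, turn the kitchen timer's dial anticlockwise until its grip ridge lies a quarter turn from its zero position (at 1.57 rad, to within about 15 degrees). Leave the garlic bulb where it is.

Things in the scene. Friction and masses are not known exactly. Their poses are not given: they have to be found in the camera images.
- pot1: Open ceramic-white straight-sided pot, 60 mm outside diameter, 62 mm high, wall 4.5 mm (mouth 51 mm), inner floor at 6 mm. Origin: centre of its underside, z up out of the mouth. Two or three of the three are present (None if absent).
- pot2: Open ceramic-white straight-sided pot, 60 mm outside diameter, 62 mm high, wall 4.5 mm (mouth 51 mm), inner floor at 6 mm. Origin: centre of its underside, z up out of the mouth. Two or three of the three are present (None if absent).
- pot3: Open ceramic-white straight-sided pot, 60 mm outside diameter, 62 mm high, wall 4.5 mm (mouth 51 mm), inner floor at 6 mm. Origin: centre of its underside, z up out of the mouth. Two or three of the three are present (None if absent).
- lid1: Loose round wooden lid: disc 66 mm across (z 6 to 12 mm), under it a tapered plug (z 0 to 6 mm, 39 mm across at the bottom, 47 at the disc) that enters a pot's mouth, on top a knob 20 mm across (z 12 to 36 mm). Origin: centre of the plug's underside, z up through the knob. Seated, it is 56 mm above the pot's origin. Any lid fits any pot; one may be spare.
- lid2: Loose round wooden lid: disc 66 mm across (z 6 to 12 mm), under it a tapered plug (z 0 to 6 mm, 39 mm across at the bottom, 47 at the disc) that enters a pot's mouth, on top a knob 20 mm across (z 12 to 36 mm). Origin: centre of the plug's underside, z up through the knob. Seated, it is 56 mm above the pot's origin. Any lid fits any pot; one may be spare.
- lid3: Loose round wooden lid: disc 66 mm across (z 6 to 12 mm), under it a tapered plug (z 0 to 6 mm, 39 mm across at the bottom, 47 at the disc) that enters a pot's mouth, on top a knob 20 mm across (z 12 to 36 mm). Origin: centre of the plug's underside, z up through the knob. Seated, it is 56 mm above the pot's origin. Any lid fits any pot; one may be spare.
- plate: Fixed low warming plate with a steel top, 104 mm deep (its x), 252 mm long (its y), top 12 mm above the worktop. Four dark stop bars (10 mm thick, 36 mm long in x, centred, 12 mm high above the top) at y = -117, -39, 39, 117 mm. Between neighbouring bars is a bay 68 mm wide with an inlaid disc at its centre. Origin: centre of its underside.
- bay1 (a point): Centre of the plate's left (+y) bay, on its top surface; axes as the plate's.
- bay2 (a point): Centre of the plate's middle bay, on its top surface; axes as the plate's.
- bay3 (a point): Centre of the plate's right (-y) bay, on its top surface; axes as the plate's.
- timer: Fixed round wind-up kitchen timer, 65 mm across, 58 mm high, white base with a small red mark and green dial on top. The dial is 64 mm across from 26 to 52 mm above the worktop and can be gripped across its sides. Origin: centre of its underside, z up.
- timer_ridge (a point): Point on the timer's axis 52 mm above its underside, in the middle of the grip ridge on the dial (ridge 48 mm long, 8 mm thick, its top 58 mm above the worktop and 6 mm above the dial). It does not turn with the dial; axes as the timer's body.
- timer_dial (a joint): Angle of the timer's dial in rad, growing as it is turned anticlockwise seen from above; it stays where it is left (friction 0.02 N m). At 0 the ridge lies along the timer's x axis, at 1.57 along its y axis. It starts between 0.2 and 0.5.
- peg1: Loose wooden clothes peg, 72 mm long (its y), 15 mm wide (x), 12 mm high, left lying in the middle bay, over the plate's front edge. Origin: centre of its underside. The strip of worktop between the front edge and the hob (x 0.475 to 0.53, y 0.02 to 0.30) is free for it; the hob's top is 8 mm higher.
- peg2: Loose wooden clothes peg, 72 mm long (its y), 15 mm wide (x), 12 mm high, left lying in the right bay, over the plate's front edge. Origin: centre of its underside. The strip of worktop between the front edge and the hob (x 0.475 to 0.53, y 0.02 to 0.30) is free for it; the hob's top is 8 mm higher.
- garlic: Bystander: loose garlic bulb, 50 mm across and high, beside the right end of the plate.

How it is judged:
By the outcome, as a careful person would: the job done as asked, in the order asked, and still so for the second after the job is handed in, with the robot touching nothing.
Of pot1, pot2, pot3 only 2 to 3 are there at a start; the rules pass over those that are not, and their reading is None.
At some moment in a run one of pot1, pot2, pot3, lid1, lid2, lid3 may be knocked a few centimetres aside while the robot is not near it.
It also fails if it takes over 210 s, if anything falls off the work surface, if the arm or the gripper's body presses on something with over 40 N, if the wrist force passes 120 N, or if a joint passes its speed limit or range.

## Working session

There is one attempt and no reset: what is moved stays moved. The work goes in short steps, Python scripts to look and compute and a tool call to move; the robot and the scene stay as the last step left them, time stands still between calls to the robot, and variables do not carry over. Pictures are saved under pics/ and viewed, and the job is handed in when it is done.

Besides the shell and the picture viewer there is one more tool, called after "Request:" by a JSON object that holds its "op" and its "data". drive_tool: Moves the arm, as the interface text tells. Its arguments: {"type":"object","properties":{"steps":{"type":"array"}},"required":["steps"]}

```bash
ls; mkdir -p pics
python3 - <<'E'
from bench import arm
import cv2,json
s=arm.read_state(); print(s, arm.grip_point_offset)
for n in ("side","top","wrist"):
    im,d=arm.get_image(n); cv2.imwrite(f"pics/a_{n}.png",im)
    print(n,d.min(),d.max()); print(arm.camera_params(n))
E
```

```text
pics
{'clock': 0.0, 'joints': array([-9.90421245e-01,  3.85573178e-01,  6.61793075e-03, -4.86118043e-04,
       -1.19399392e+00, -2.58594594e-01]), 'joint_vel': array([ 0.00117376,  0.0008196 , -0.00061802, -0.00166156,  0.0003634 ,
       -0.00039543]), 'joint_efforts': array([-1.78187300e-03, -3.92290699e+01,  1.88396287e+01,  4.18608874e+00,
       -4.64877550e-03, -1.25229883e-05]), 'position': array([ 197.48694638, -592.36361229,  230.21036902]), 'ee_rot': array([-1.60108400e-01,  9.87098825e-01,  1.07510685e-03, -2.32091862e-04]), 'contact_force': array([ 0.09678148,  0.51366966, -0.55137174]), 'wrist_torque': array([-0.02969206,  0.00568637,  0.05944258]), 'gripper_width': 85.3698022441447} 18.700000000000003
side 0.0 3743.9062
{'K': array([[451.35336108,   0.        , 249.39542086],
       [  0.        , 451.35336108, 195.12708168],
       [  0.        ,   0.        ,   1.        ]]), 'dist': array([-0.15143521,  0.        ,  0.        ,  0.        ,  0.        ]), 'world_to_cam': array([[-9.99173493e-01, -4.06175024e-02,  1.59689731e-03,
         5.86081384e+02],
       [ 1.
[... 773 characters left out ...]
       [ 0.00000000e+00,  0.00000000e+00,  0.00000000e+00,
         1.00000000e+00]])}
wrist 0.0 1468.6625
{'K': array([[331.18224859,   0.        , 253.02687875],
       [  0.        , 331.18224859, 189.16222434],
       [  0.        ,   0.        ,   1.        ]]), 'dist': array([-0.00067641,  0.        ,  0.        ,  0.        ,  0.        ]), 'mount': array([[ 4.15890104e-04,  9.51524611e-01,  3.07572337e-01,
         7.89228247e+01],
       [ 9.99999887e-01, -3.24495642e-04, -3.48290319e-04,
        -6.75108227e-01],
       [-2.31600927e-04,  3.07572447e-01, -9.51524638e-01,
        -1.43022836e+02],
       [ 0.00000000e+00,  0.00000000e+00,  0.00000000e+00,
         1.00000000e+00]])}
```

View pics/a_top.png

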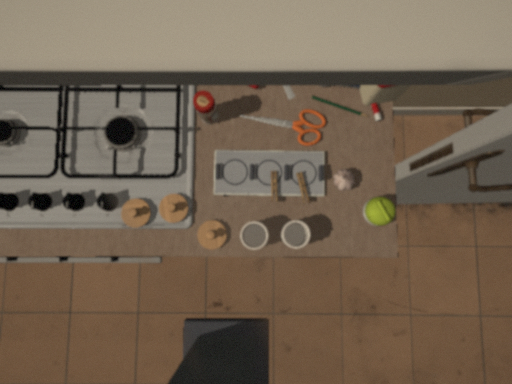

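View pics/a_side.png

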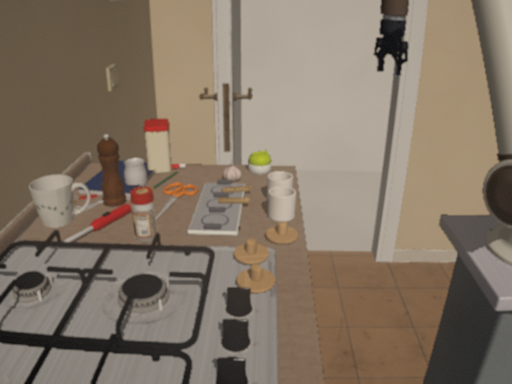

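View pics/a_wrist.png

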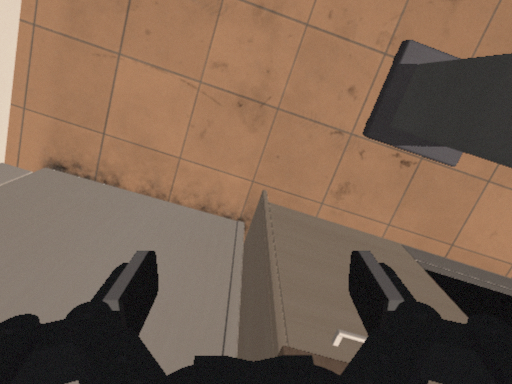

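The top view shows two upright pots at (254,235) and (296,234), and lids at (213,235), (174,208) and (136,212). The plate is at about (270,172), with pegs at (275,185) and (304,185). The garlic is at (344,180) and the green timer at (380,211). I see no third pot, so next I'll set up helpers and measure.

```bash
cat > h.py <<'E'
import numpy as np,cv2
from scipy.spatial.transform import Rotation as R
from bench import arm
def T_cam(n,st=None):
    p=arm.camera_params(n)
    if n=="wrist":
        T=np.eye(4);T[:3,:3]=R.from_quat(st["ee_rot"]).as_matrix();T[:3,3]=st["position"]
        return T@p["mount"],p
    return np.linalg.inv(p["world_to_cam"]),p
def rays(n,uv,st=None):
    C,p=T_cam(n,st)
    x=cv2.undistortPoints(np.array(uv,float).reshape(-1,1,2),p["K"],p["dist"]).reshape(-1,2)
    d=np.c_[x[:,0],-x[:,1],-np.ones(len(x))]
    return C[:3,3],d@C[:3,:3].T     # origin, direction with unit optical depth
def onz(n,uv,z,st=None):
    o,d=rays(n,uv,st); z=np.broadcast_to(z,len(d)); return o+d*((z-o[2])/d[:,2])[:,None]
def withdepth(n,uv,dep,st=None):
    o,d=rays(n,uv,st); return o+d*np.array(dep)[:,None]
def proj(n,X,st=None):
    C,p=T_cam(n,st); W=np.linalg.inv(C); X=np.array(X,float).reshape(-1,3)
    c=X@W[:3,:3].T+W[:3,3]; c=c*[1,-1,-1]
    return cv2.projectPoints(c,np.zeros(3),np.zeros(3),p["K"],p["dist"])[0].reshape(-1,2)
def tri(obs):
    A=np.zeros((3,3));b=np.zeros(3);L=[]
    for n,uv,st in obs:
        o,d=rays(n,[uv],st);d=d[0]/np.linalg.norm(d[0]);P=np.eye(3)-np.outer(d,d);A+=P;b+=P@o;L.append((o,P))
    X=np.linalg.solve(A,b); return X,[float(np.linalg.norm(P@(X-o))) for o,P in L]
def snap(n,name):
    st=arm.read_state(); im,d=arm.get_image(n); cv2.imwrite(f"pics/{name}.png",im); np.savez(f"pics/{name}.npz",im=im,d=d,**{k:st[k] for k in("position","ee_rot")})
    return st,im,d
def world_img(n,d,st=None):
    h,w=d.shape; u,v=np.meshgrid(np.arange(w),np.arange(h)); 
    return withdepth(n,np.c_[u.ravel(),v.ravel()],d.ravel(),st).reshape(h,w,3)
E
python3 - <<'E'
from h import *
st,im,d=snap("top","b_top"); W=world_img("top",d)
np.set_printoptions(precision=1,suppress=True)
c=im[120:265,110:410]; cv2.imwrite("pics/b_topc.png",cv2.resize(c,None,fx=2.6,fy=2.6,interpolation=cv2.INTER_CUBIC))
for nm,uv in dict(pot_a=(254,235),pot_b=(296,234),l1=(213,235),l2=(174,208),l3=(136,212),garl=(344,180),tim=(380,211),plate=(252,172),p1=(275,185),p2=(303,185),wt=(350,240)).items():
    print(nm,W[uv[1],uv[0]],d[uv[1],uv[0]])
s,im2,d2=snap("side","b_side"); c=im2[130:300,150:320]; cv2.imwrite("pics/b_sidec.png",cv2.resize(c,None,fx=3.5,fy=3.5,interpolation=cv2.INTER_CUBIC))
E
```

```text
pot_a [ 521.2 -131.3    7.8] 891.4949
pot_b [ 523.8 -225.7    6.8] 891.33624
l1 [520.8 -42.2  33.7] 866.9286
l2 [579.2  43.4  40.2] 868.30786
l3 [570.1 125.8  41.6] 867.0555
garl [ 641.4 -328.1   42.8] 867.1803
tim [ 573.4 -401.6   51. ] 850.3958
plate [ 661.9 -126.5   23.7] 891.3752
p1 [ 632.5 -178.1   23.6] 887.4465
p2 [ 632.9 -240.8   22.1] 888.0596
wt [ 511.  -347.9   -1.4] 896.3396
```

View pics/b_topc.png

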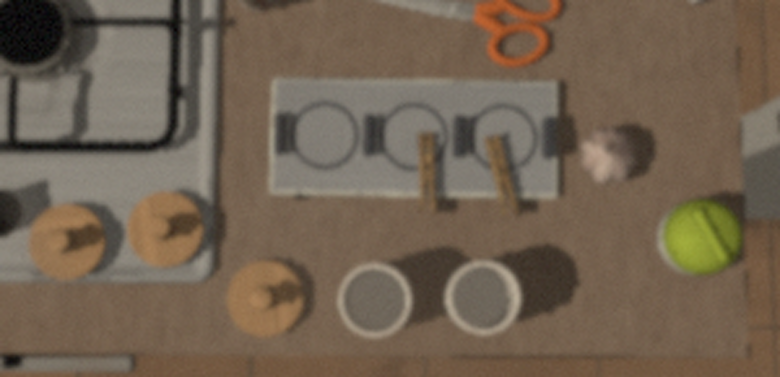

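View pics/b_sidec.png

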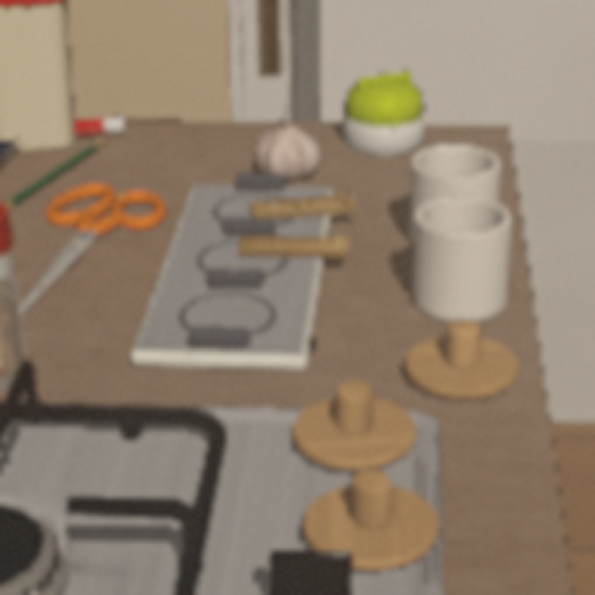

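Request:
{"op": "drive_tool", "data": {"steps": [[0,0,0,-8,0.085],[0,0,0,-8,0.085],[0,0,0,-8,0.085],[0,0,0,-8,0.085],[0,0,0,-8,0.085],[0,0,0,-8,0.085],[0,0,0,-8,0.085],[0,0,0,-8,0.085],[0,0,0,-7.6,0.085]]}}

```text
clock: 1.15
position: [197.7, -592.8, 231.1]
ee_rot: [0.709, -0.705, -0.0, -0.0]
contact_force: [-0.5, 0.1, 0.4]
gripper_width: 84.7
```

Request:
{"op": "drive_tool", "data": {"steps": [[-0.034,-0.028,0,0,0.085],[-0.034,-0.028,0,0,0.085],[-0.034,-0.028,0,0,0.085],[-0.034,-0.028,0,0,0.085],[-0.034,-0.028,0,0,0.085],[-0.034,-0.028,0,0,0.085],[-0.034,-0.028,0,0,0.085],[-0.034,-0.028,0,0,0.085],[-0.034,-0.028,0,0,0.085],[-0.034,-0.028,0,0,0.085],[-0.034,-0.028,0,0,0.085],[-0.034,-0.028,0,0,0.085],[-0.034,-0.028,0,0,0.085],[0,0,0,0,0.085],[0,0,0,0,0.085]]}}

```text
clock: 2.65
position: [561.6, -149.7, 230.8]
ee_rot: [0.708, -0.706, -0.0, 0.0]
contact_force: [-0.6, -1.0, -0.4]
gripper_width: 84.7
```

Run:
```python
from h import *
np.set_printoptions(precision=2,suppress=True)
s,im,d=snap("wrist","c_w"); print(s["position"],R.from_quat(s["ee_rot"]).as_matrix(),s["joints"],s["clock"])
```

```text
[ 561.63 -149.73  230.81] [[ 0. -1. -0.]
 [-1. -0.  0.]
 [-0.  0. -1.]] [ 0.02  0.31 -0.1  -0.   -1.16 -0.02] 2.65
```

View pics/c_w.png

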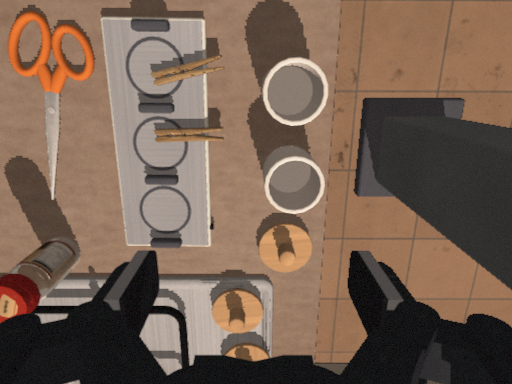

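The wrist view shows the plate with its bars at (150,25), (156,107), (161,180) and (166,243). The pegs are at (188,70) and (190,134), the pot mouths at (295,91) and (294,184), and the nearest lid at (286,249).

Run:
```python
from h import *
np.set_printoptions(precision=1,suppress=True)
z=np.load("pics/c_w.npz"); im,d=z["im"],z["d"]; st={k:z[k] for k in("position","ee_rot")}
W=world_img("wrist",d,st)
hsv=cv2.cvtColor(im,cv2.COLOR_BGR2HSV); V=hsv[...,2];S=hsv[...,1]
# bars
dark=((V<75)).astype(np.uint8); dark[:, :100]=0; dark[:,215:]=0; dark[255:]=0
n,lab,stt,cen=cv2.connectedComponentsWithStats(dark)
for i in range(1,n):
    if stt[i,4]>60: print("dark",stt[i],cen[i],onz("wrist",[cen[i]],24,st)[0],W[int(cen[i][1]),int(cen[i][0])])
# pegs : orange
peg=((S>110)&(V>60)).astype(np.uint8); peg[:, :100]=0
n,lab,stt,cen=cv2.connectedComponentsWithStats(peg)
for i in range(1,n):
    if stt[i,4]>100:
        m=lab==i; print("org",stt[i],cen[i],"z",np.percentile(W[m][:,2],[5,50,95]))
# white rims
wh=((V>150)&(S<60)).astype(np.uint8); 
n,lab,stt,cen=cv2.connectedComponentsWithStats(wh)
for i in range(1,n):
    if stt[i,4]>100:
        m=lab==i; print("wh",stt[i],cen[i],"z",np.percentile(W[m][:,2],[5,50,95]))
g=((S<40)&(V>75)).astype(np.uint8);
print(im[150,130],hsv[150,130],hsv[20,150],hsv[70,185],hsv[91,268], hsv[300,230])
big=cv2.resize(im[0:260,90:220],None,fx=3,fy=3,interpolation=cv2.INTER_CUBIC)[:, :]
cv2.imwrite("pics/c_plate.png",cv2.resize(big,None,fx=.76,fy=.76))
```

```text
dark [132  19  37  12  95] [151.2  21.3] [ 659.1 -284.2   24. ] [ 659.2 -284.3   24.3]
dark [143  93  27   6  90] [156.8  95.7] [ 659.7 -215.8   24. ] [ 663.6 -216.    12.6]
dark [139 102  35   9 115] [157.2 104.4] [ 660.  -207.2   24. ] [ 660.5 -207.5   22.9]
dark [150 167  25   4  64] [162.2 168.1] [ 660.4 -139.9   24. ] [ 663.2 -137.6   14.5]
dark [146 174  32   9 138] [162.  176.7] [ 661.3 -130.3   24. ] [ 662.8 -130.5   22.3]
dark [151 237  30   8 156] [165.8 240.2] [663.2 -53.1  24. ] [664.8 -52.2  21.6]
org [ 336    1   28   89 1589] [348.5  42.5] z [-903.4 -899.5 -895.4]
org [ 359    1   92   89 6670] [402.7  44.4] z [-903.8 -899.8 -895.8]
org [ 440    1   72   89 5478] [479.3  46.8] z [-904.1 -900.  -895.8]
org [152  55  72  30 717] [184.4  70.8] z [20.7 22.3 23.5]
org [ 330   93   24   76 1377] [341.4 130.6] z [-903.4 -899.3 -894.7]
org [351  92  85  77 691] [375.6 114.5] z [-903.7 -899.6 -895. ]
org [ 438   93   74   34 1535] [485.4 106.9] z [-904.1 -899.9 -895.2]
org [155 127  68  15 664] [186.2 134.2] z [16.8 22.3 23.6]
org [ 325  172   23   65 1073] [335.3 203.5] z [-90
[... 1338 characters left out ...]
106 2725] [196.1 193.5] z [10.8 12.6 13.9]
wh [264 156  61  58 784] [293.7 183.1] z [59.5 62.2 63.5]
wh [ 143  190   44   40 1428] [164.7 209.6] z [12.3 13.6 14.8]
wh [ 55 281  35   8 253] [ 73.  284.7] z [ 6.7  8.4 10.2]
wh [ 160  281   72   84 2567] [198.4 316.5] z [5.6 6.8 8.7]
wh [249 281  24  76 725] [265.3 310.8] z [6.1 8.  9.4]
wh [ 39 295  53  11 342] [ 62.5 300.7] z [ 5.6  6.9 77.2]
wh [154 298  24  11 159] [165.5 302.3] z [5.4 6.7 7.8]
wh [ 38 314  29   9 169] [ 51.1 317. ] z [5.8 6.9 7.9]
wh [ 140  315   41   38 1207] [161.1 333.2] z [5.5 6.7 7.9]
wh [156 358  25  16 243] [169.1 364.6] z [5.3 6.5 7.7]
[148 156 168] [ 12  30 168] [ 0 14 53] [ 15 122 146] [ 15  45 137] [ 14 125 112]
```

View pics/c_plate.png

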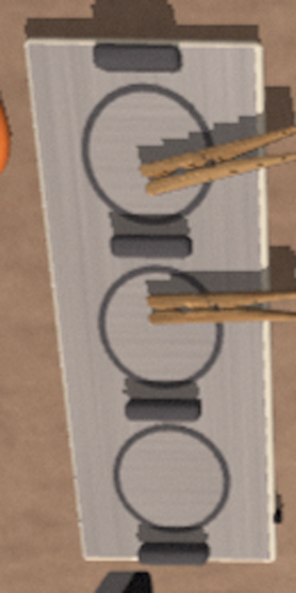

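```bash
cat >> h.py <<'E'
def load(name):
    z=np.load(f"pics/{name}.npz"); return {k:z[k] for k in("position","ee_rot")},z["im"],z["d"]
def circ(P):
    A=np.c_[2*P[:,:2],np.ones(len(P))]; s=np.linalg.lstsq(A,(P[:,:2]**2).sum(1),rcond=None)[0]
    return s[:2],float(np.sqrt(s[2]+s[:2]@s[:2]))
def blobs(m,amin=60):
    n,lab,stt,cen=cv2.connectedComponentsWithStats(m.astype(np.uint8)); return [(lab==i,stt[i],cen[i]) for i in range(1,n) if stt[i,4]>=amin]
def pots(n,W,st,im,ztop=62,zr=(56,68)):
    """rim annulus: pixels near rim height, hull of them cast on the rim plane -> circle"""
    hsv=cv2.cvtColor(im,cv2.COLOR_BGR2HSV)
    m=(W[...,2]>zr[0])&(W[...,2]<zr[1])&(hsv[...,1]<90)&(W[...,0]>440)&(W[...,0]<760)&(W[...,1]>-460)&(W[...,1]<320)
    out=[]
    for b,s,c in blobs(cv2.morphologyEx(m.astype(np.uint8),cv2.MORPH_CLOSE,np.ones((3,3))),80):
        if max(s[2:4])<25 or max(s[2:4])>130: continue
        cs,_=cv2.findContours(b.astype(np.uint8),cv2.RETR_CCOMP,cv2.CHAIN_APPROX_NONE)
        r=[]
        for q in sorted(cs,key=len)[::-1][:2]:
            if len(q)<20: continue
            r.append(circ(onz(n,q.reshape(-1,2),ztop,st)))
        out.append((c,np.median(W[b][:,2]),r))
    return out
def lids(n,W,st,im,base=0):
    hsv=cv2.cvtColor(im,cv2.COLOR_BGR2HSV)
    m=(hsv[...,1]>100)&(hsv[...,0]>5)&(hsv[...,0]<22)&(hsv[...,2]>70)&(W[...,2]>5)&(W[...,2]<130)&(W[...,0]>430)&(W[...,0]<760)&(W[...,1]>-460)&(W[...,1]<330)
    out=[]
    for b,s,c in blobs(m,150):
        zd=np.median(W[b][:,2]); k=b&(W[...,2]>zd+14)
        kz=np.percentile(W[k][:,2],90) if k.any() else np.nan
        kp=k&(W[...,2]>kz-5) if k.any() else k
        out.append((c,s,zd,kz,W[kp].mean(0)if kp.any() else None,circ(onz(n,cv2.findContours(b.astype(np.uint8),0,1)[0][0].reshape(-1,2),zd,st))))
    return out
E
python3 - <<'E'
from h import *
np.set_printoptions(precision=1,suppress=True)
st,im,d=load("c_w"); W=world_img("wrist",d,st)
st2,im2,d2=load("b_top"); W2=world_img("top",d2)
for n,s,i,w in(("wrist",st,im,W),("top",None,im2,W2)):
    print(n)
    for p in pots(n,w,s,i): print(" pot",p)
    for p in lids(n,w,s,i): print(" lid",p)
# plate
hsv=cv2.cvtColor(im,cv2.COLOR_BGR2HSV)
m=(W[...,2]>9)&(W[...,2]<28)&(W[...,0]>580)&(W[...,0]<730)&(W[...,1]<-20)&(W[...,1]>-310)&~((hsv[...,1]>90))
m=cv2.morphologyEx(m.astype(np.uint8),cv2.MORPH_CLOSE,np.ones((15,15)))
b=max(blobs(m),key=lambda t:t[1][4])[0]
q=cv2.findContours(b.astype(np.uint8),0,1)[0][0].reshape(-1,2)
P=onz("wrist",q,12,st)[:,:2].astype(np.float32)
print(cv2.minAreaRect(P))
# disc ring via dark contour: fit ellipse to white inner blobs (bay1 free)
for box in((143,190,190,232),):
    x0,y0,x1,y1=box
wh=((hsv[...,2]>150)&(hsv[...,1]<60))
for bb,s,c in blobs(wh,1200):
    if s[4]<1600 and c[0]<180 and c[1]<230:
        q=cv2.convexHull(cv2.findContours(bb.astype(np.uint8),0,1)[0][0]).reshape(-1,2)
        print("disc",circ(onz("wrist",q,12,st)))
# pegs
for bb,s,c in blobs((hsv[...,1]>90)&(hsv[...,2]>60)&(W[...,2]>8)&(W[...,2]<30)&(W[...,0]>570)&(W[...,0]<700)&(W[...,1]<-40)):
    q=np.argwhere(bb)[:,::-1]; P=onz("wrist",q,24,st)[:,:2].astype(np.float32); print("peg",c,np.median(W[bb][:,2]),cv2.minAreaRect(P))
hs2=cv2.cvtColor(im2,cv2.COLOR_BGR2HSV)
for bb,s,c in blobs((hs2[...,0]>25)&(hs2[...,0]<50)&(hs2[...,1]>120)&(hs2[...,2]>80)):
    print("green",c,s,np.median(W2[bb],axis=0)); q=cv2.findContours(bb.astype(np.uint8),0,1)[0][0].reshape(-1,2); print(circ(onz("top",q,52)))
E
```

```text
wrist
 pot (array([296.7,  91. ]), np.float64(62.11954641972687), [(array([ 523.5, -220.6]), 29.300477412153704), (array([ 524. , -220.7]), 25.18642303302962)])
 pot (array([294.7, 184.5]), np.float64(62.044874834926986), [(array([ 520.9, -133. ]), 29.537510830205914), (array([ 521.2, -133.5]), 24.926598870763577)])
 lid (array([75.4, 53. ]), array([ 55,  24,  40,  57, 950], dtype=int32), np.float64(8.989352168163919), nan, None, (array([ 745.2, -256.5]), 22.498707605782947))
 lid (array([184.2,  70.9]), array([152,  55,  72,  30, 770], dtype=int32), np.float64(22.28367703658199), nan, None, (array([ 627.9, -239.5]), 22.889743560872184))
 lid (array([186.4, 134.3]), array([155, 127,  68,  15, 719], dtype=int32), np.float64(22.266401765003764), nan, None, (array([ 629.9, -175.4]), 23.15220552174113))
 lid (array([285.3, 247.1]), array([ 259,  223,   54,   50, 2077], dtype=int32), np.float64(12.734961885906102), np.float64(37.13741191939239), array([522.1, -37.9,  36. ]), (array([522.1, -37.8]), 32.44438258367521))
 lid (array([237.2, 310.4]), array([ 212,  288,   51,   45, 1768], dtyp
[... 1362 characters left out ...]
7, -36.1,  36. ]), (array([521.6, -36.3]), 31.607446844511355))
((655.0712890625, -163.7140350341797), (252.18441772460938, 117.07402801513672), 89.32212829589844)
disc (array([ 662.9, -242.8]), 25.994632563515374)
disc (array([ 664. , -164.4]), 25.85777755625473)
disc (array([664.9, -86.2]), 25.81321790586495)
peg [184.4  70.9] 22.235915038330546 ((627.2523193359375, -240.2332000732422), (72.01429748535156, 13.478510856628418), 12.650947570800781)
peg [186.6 134.3] 22.25032230476205 ((628.841552734375, -176.6307373046875), (71.82079315185547, 13.865406036376953), 1.695311188697815)
green [379.7 210.7] [366 197  30  29 641] [ 573.7 -401.1   49.5]
(array([ 574.2, -400.7]), 29.436492825445754)
```

The heights match the text: pot rims at 62, the worktop lid's disc top at 12, the hob lids 8 higher and the pegs' tops near 23. The disc spacing measures 78.3 mm. I'm going to peg1 at (629,-176.6), axis +1.7°.

Request:
{"op": "drive_tool", "data": {"steps": [[0.0067,-0.0168,0.035,0,0.04],[0.0067,-0.0168,0.035,0,0.04],[0.0067,-0.0168,0.035,0,0.04],[0.0067,-0.0168,0.035,0,0.04],[0,0,0,8,0.04],[0,0,0,8,0.04],[0,0,0,8,0.04],[0,0,0,8,0.04],[0,0,0,8,0.04],[0,0,0,8,0.04],[0,0,0,8,0.04],[0,0,0,8,0.04],[0,0,0,8,0.04],[0,0,0,8,0.04],[0,0,0,8.2,0.04],[0,0,0,0,0.04],[0,0,0,0,0.04]]}}

```text
clock: 4.4
position: [628.0, -178.4, 91.6]
ee_rot: [-0.017, 1.0, -0.0, 0.0]
contact_force: [-0.4, -0.6, 0.6]
gripper_width: 40.0
```

```bash
cat >> h.py <<'E'
def show(name,w="wrist"):
    st,im,d=snap(w,name); Rm=R.from_quat(st["ee_rot"]).as_matrix()
    np.set_printoptions(precision=2,suppress=True)
    print("pos",st["position"],"psi",np.degrees(np.arctan2(Rm[1,0],Rm[0,0])),"F",st["contact_force"],"w",st["gripper_width"],"t",st["clock"])
    return st,im,d,world_img(w,d,st)
def goto(st,x,y,z,psi=None):
    Rm=R.from_quat(st["ee_rot"]).as_matrix(); ps=np.degrees(np.arctan2(Rm[1,0],Rm[0,0]))
    print("tool shift mm",Rm.T@(np.array([x,y,z])-st["position"]),"turn",None if psi is None else (ps-psi+180)%360-180)
E
python3 - <<'E'
from h import *
st,im,d,W=show("d1"); goto(st,628.8,-176.6,14.5,-178.3)
hsv=cv2.cvtColor(im,cv2.COLOR_BGR2HSV)
for bb,s,c in blobs((hsv[...,1]>90)&(hsv[...,2]>60)&(W[...,2]>8)&(W[...,2]<30)&(W[...,0]>570)&(W[...,0]<700)&(W[...,1]<-40)):
    q=np.argwhere(bb)[:,::-1]; P=onz("wrist",q,23,st)[:,:2].astype(np.float32); print("peg",c,np.median(W[bb][:,2]),cv2.minAreaRect(P))
E
```

```text
pos [ 628.03 -178.44   91.59] psi -178.0738893281885 F [-0.37 -0.57  0.65] w 39.95440763757947 t 4.4
tool shift mm [-0.82  1.82 77.09] turn 0.22611067181151157
peg [164.27 197.7 ] 21.958139035508253 ((626.9812622070312, -239.02684020996094), (71.88916015625, 15.72486686706543), 12.689910888671875)
peg [257.31 207.44] 22.30621079605953 ((628.912841796875, -176.04696655273438), (72.01219177246094, 13.010893821716309), 1.347532868385315)
```

View pics/d1.png

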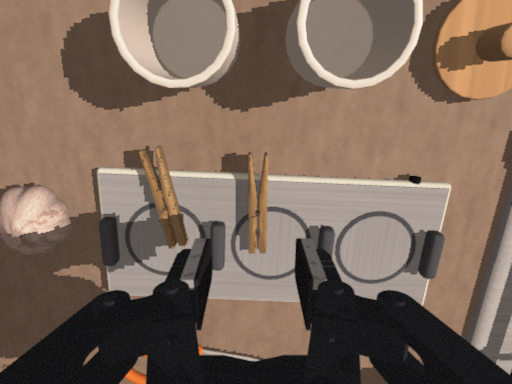

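The peg lies at (257,207), centred between the open fingers. Descend and grip.

Request:
{"op": "drive_tool", "data": {"steps": [[0,0.001,0.026,0,0.04],[-0.0008,0.001,0.026,0,0.04],[0,0,0.015,0,0.04],[0,0,0.0095,0,0.04],[0,0,0,0,0.04],[0,0,0,0,0.0],[0,0,0,0,0.0],[0,0,0,0,0.0],[0,0,0,0,0.0],[0,0,0,0,0.0]]}}

```text
clock: 5.45
position: [630.3, -175.5, 16.3]
ee_rot: [-0.016, 1.0, -0.0, 0.001]
contact_force: [-1.1, 0.6, 5.7]
gripper_width: 12.8
```

Request:
{"op": "drive_tool", "data": {"steps": [[0,0,-0.03,0,0],[0,0,-0.04,0,0],[0,0,-0.03,-8,0],[0,0,0,-8,0],[0,0,0,-8,0],[0,0,0,-8,0],[0,0,0,-8,0],[0,0,0,-8,0],[0,0,0,-8,0],[0,0,0,-8,0],[0,0,0,-8,0],[0,0,0,-8,0],[0,0,0,-8,0]]}}

```text
clock: 6.75
position: [628.9, -175.3, 114.3]
ee_rot: [0.708, -0.706, -0.0, 0.0]
contact_force: [0.2, 0.1, 0.6]
gripper_width: 12.3
```

Request:
{"op": "drive_tool", "data": {"steps": [[-0.04,0.014,0,0,0],[-0.04,0.014,0,0,0],[-0.04,0.014,0,0,0],[-0.04,0.014,0,0,0],[-0.04,0.014,0,0,0],[-0.04,0.014,0,0,0],[-0.04,0.014,0,0,0],[-0.04,0.014,0,0,0],[-0.035,0.014,0,0,0],[0,0,0,0,0],[0,0,0,0,0]]}}

```text
clock: 7.85
position: [503.8, 180.6, 114.6]
ee_rot: [-0.707, 0.707, 0.0, -0.0]
contact_force: [0.9, 0.2, 0.5]
gripper_width: 12.8
```

Run:
```python
from h import *
st,im,d,W=show("d2"); goto(st,502,180,5,-90)
for p in lids("wrist",W,st,im): print(p[0],p[2:])
```

```text
pos [503.77 180.58 114.63] psi -90.0582740264922 F [0.85 0.15 0.49] w 12.781023355929381 t 7.85
tool shift mm [  0.56   1.71 109.63] turn -0.05827402649219948
[134.37  22.09] (np.float64(20.362505293805384), np.float64(44.41154705498294), array([580.13,  57.69,  42.92]), (array([580.69,  61.14]), 24.48007725434546))
[160.48 128.8 ] (np.float64(20.4542771134235), np.float64(44.91896685808355), array([568.82, 133.93,  43.85]), (array([569.55, 134.01]), 32.110894697507064))
[245.23 258.37] (np.float64(120.58656333301893), nan, None, (array([521.93, 178.76]), 26.31967313105224))
[261.38 258.51] (np.float64(120.49385680228008), nan, None, (array([482.48, 178.75]), 28.135834518049588))
```

View pics/d2.png

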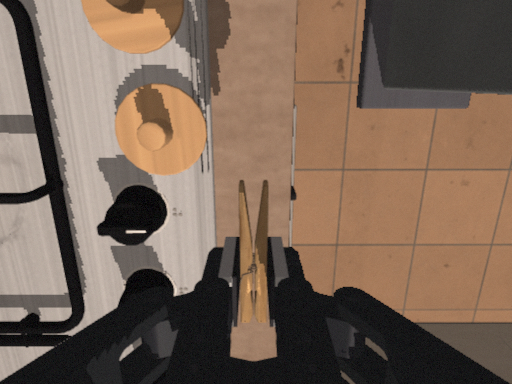

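Peg1 is held lengthwise over the strip, and the lane runs from column 213 to 293. Lower it and release.

Request:
{"op": "drive_tool", "data": {"steps": [[0.0005,0.001,0.035,0,0],[0,0,0.035,0,0],[0,0,0.025,0,0],[0,0,0.01,0,0],[0,0,0.003,0,0],[0,0,0,0,0],[0,0,0,0,0.03],[0,0,0,0,0.03],[0,0,0,0,0.03],[0,0,-0.02,0,0.03],[0,0,-0.04,0,0.04],[0,0,-0.04,0,0.04]]}}

```text
clock: 9.1
position: [502.9, 179.3, 107.9]
ee_rot: [-0.706, 0.708, 0.0, -0.001]
contact_force: [0.4, 0.8, 0.2]
gripper_width: 40.0
```

Request:
{"op": "drive_tool", "data": {"steps": [[0.045,-0.013,0,0,0.04],[0.045,-0.013,0,0,0.04],[0.045,-0.013,0,0,0.04],[0.045,-0.013,0,0,0.04],[0.045,-0.013,0,0,0.04],[0.045,-0.013,0,8,0.04],[0.045,-0.013,0,8,0.04]]}}

```text
clock: 9.8
position: [588.0, -138.9, 107.5]
ee_rot: [-0.599, 0.801, -0.001, 0.001]
contact_force: [1.1, 0.7, 0.6]
gripper_width: 40.2
```

Request:
{"op": "drive_tool", "data": {"steps": [[0,0,0,8,0.04],[0,0,0,8,0.04],[0,0,0,8,0.04],[0,0,0,8,0.04],[0,0,0,8,0.04],[0,0,0,8,0.04],[0,0,0,8,0.04],[0,0,0,4,0.04],[0,0,0,0,0.04],[0,0,0,0,0.04]]}}

```text
clock: 10.8
position: [587.1, -137.1, 107.1]
ee_rot: [-0.121, 0.993, -0.0, 0.0]
contact_force: [0.1, 0.1, -0.1]
gripper_width: 39.9
```

Run:
```python
from h import *
st,im,d,W=show("d3"); goto(st,627.3,-239.7,15.5,-167.3)
hsv=cv2.cvtColor(im,cv2.COLOR_BGR2HSV)
for bb,s,c in blobs((hsv[...,1]>90)&(hsv[...,2]>60)&(W[...,2]>8)&(W[...,2]<30)&(W[...,0]>570)&(W[...,0]<700)&(W[...,1]<-40)):
    q=np.argwhere(bb)[:,::-1]; P=onz("wrist",q,23,st)[:,:2].astype(np.float32); print("peg",c,np.median(W[bb][:,2]),cv2.minAreaRect(P))
```

```text
pos [ 587.07 -137.07  107.13] psi -166.0683518769548 F [ 0.06  0.05 -0.12] w 39.87119347158213 t 10.8
tool shift mm [ -14.3  -109.29   91.64] turn 1.231648123045204
peg [107.54 211.82] 21.804300528921644 ((625.9470825195312, -238.49758911132812), (73.04438781738281, 16.876922607421875), 12.707149505615234)
```

Request:
{"op": "drive_tool", "data": {"steps": [[-0.0048,-0.0363,0,1.2,0.04],[-0.0048,-0.0363,0,0,0.04],[-0.0048,-0.0363,0.02,0,0.04],[0,0,0.03,0,0.04],[0,0,0.02,0,0.04],[0,0,0.012,0,0.04],[0,0,0.0085,0,0.04],[0,0,0,0,0.04],[0,0,0,0,0],[0,0,0,0,0],[0,0,0,0,0],[0,0,0,0,0],[0,0,0,0,0]]}}

```text
clock: 12.15
position: [626.7, -240.0, 18.0]
ee_rot: [-0.11, 0.994, -0.0, 0.001]
contact_force: [-0.7, 1.3, 4.9]
gripper_width: 12.0
```

Request:
{"op": "drive_tool", "data": {"steps": [[0,0,-0.03,0,0],[0,0,-0.04,0,0],[0,0,-0.03,-8,0],[0,0,0,-8,0],[0,0,0,-8,0],[0,0,0,-8,0],[0,0,0,-8,0],[0,0,0,-8,0],[0,0,0,-8,0],[0,0,0,-8,0],[0,0,0,-8,0],[0,0,0,-5.3,0]]}}

```text
clock: 13.35
position: [625.3, -239.9, 115.9]
ee_rot: [0.708, -0.706, -0.0, 0.0]
contact_force: [0.3, 0.3, 0.3]
gripper_width: 12.6
```

Request:
{"op": "drive_tool", "data": {"steps": [[-0.042,0.0103,0,0,0],[-0.042,0.0103,0,0,0],[-0.042,0.0103,0,0,0],[-0.042,0.0103,0,0,0],[-0.042,0.0103,0,0,0],[-0.042,0.0103,0,0,0],[-0.042,0.0103,0,0,0],[-0.042,0.0103,0,0,0],[-0.042,0.0103,0,0,0],[-0.042,0.0103,0,0,0],[-0.042,0.0103,0,0,0],[-0.042,0.0103,0,0,0],[0,0,0,0,0],[0,0,0,0,0]]}}

```text
clock: 14.75
position: [501.9, 264.9, 116.0]
ee_rot: [0.707, -0.707, -0.0, 0.0]
contact_force: [0.3, -0.8, -0.5]
gripper_width: 12.2
```

Run:
```python
from h import *
st,im,d,W=show("d4"); goto(st,502,262,5,-90)
for p in lids("wrist",W,st,im): print(p[0],p[2:])
```

```text
pos [501.92 264.89 115.98] psi -89.95789036604498 F [ 0.34 -0.78 -0.52] w 12.185152601162574 t 14.75
tool shift mm [  2.85  -0.16 110.99] turn 0.042109633955021764
[149.66  22.23] (np.float64(20.359534136141292), np.float64(44.56521026642397), array([568.88, 141.99,  43.02]), (array([569.42, 145.46]), 24.666015465301886))
[249.87  75.46] (np.float64(11.189484223240328), nan, None, (array([504.06, 179.12]), 21.571244332162927))
[245.3  259.87] (np.float64(120.24455797911207), nan, None, (array([517.92, 264.51]), 25.169955166599152))
[261.29 259.89] (np.float64(120.19441501137565), nan, None, (array([482.01, 264.61]), 27.206442121568063))
```

View pics/d4.png

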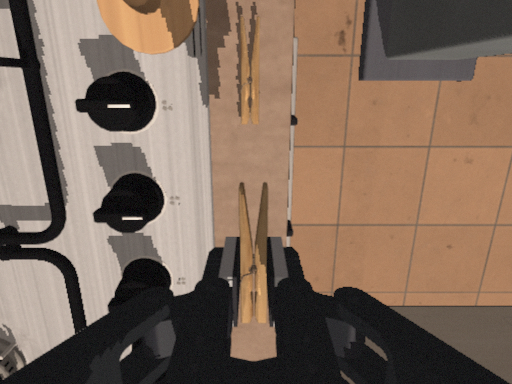

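Peg1 lies flat on the strip (column 250, rows 15–125). Lay peg2.

Request:
{"op": "drive_tool", "data": {"steps": [[0.0028,0,0.035,0,0],[0,0,0.035,0,0],[0,0,0.025,0,0],[0,0,0.01,0,0],[0,0,0.003,0,0],[0,0,0,0,0],[0,0,0,0,0.03],[0,0,0,0,0.03],[0,0,0,0,0.03],[0,0,-0.02,0,0.03],[0,0,-0.04,0,0.085],[0,0,-0.04,0,0.085]]}}

```text
clock: 16.0
position: [502.2, 261.1, 109.3]
ee_rot: [-0.707, 0.707, -0.0, -0.001]
contact_force: [1.2, 1.4, -0.3]
gripper_width: 58.0
```

Request:
{"op": "drive_tool", "data": {"steps": [[0.044,-0.005,0,0,0.085],[0.044,-0.005,0,0,0.085],[0.044,-0.005,0,0,0.085],[0.044,-0.005,0,0,0.085],[0.044,-0.005,-0.02,0,0.085],[0.044,-0.005,-0.02,0,0.085],[0.044,-0.005,0,0,0.085],[0.044,0,0,0,0.085],[0,0,0,0,0.085],[0,0,0,0,0.085]]}}

```text
clock: 17.0
position: [537.0, -91.6, 148.6]
ee_rot: [-0.706, 0.708, -0.0, 0.0]
contact_force: [0.7, 0.7, -0.3]
gripper_width: 85.0
```

Run:
```python
from h import *
st,im,d,W=show("d5"); 
for p in pots("wrist",W,st,im): print("pot",p)
for p in lids("wrist",W,st,im): print(p[0],p[2:])
```

```text
pos [537.01 -91.65 148.64] psi -90.1954850234252 F [ 0.71  0.68 -0.29] w 84.99366496353832 t 17.0
pot (array([274.27,  29.14]), np.float64(62.11689779569075), [(array([ 523.56, -219.06]), 26.84140824319533)])
pot (array([277.23, 139.47]), np.float64(62.13616846114263), [(array([ 520.73, -132.58]), 29.3485918726861), (array([ 521. , -133.2]), 24.880691965642335)])
[269.61 232.65] (np.float64(12.6577544234365), np.float64(37.01709781291858), array([521.93, -38.  ,  35.98]), (array([522.02, -37.56]), 32.47562628720351))
[208.96 315.51] (np.float64(20.573596938188928), np.float64(44.804660707616776), array([580.54,  48.03,  43.68]), (array([580.83,  47.81]), 32.6288011780184))
```

View pics/d5.png

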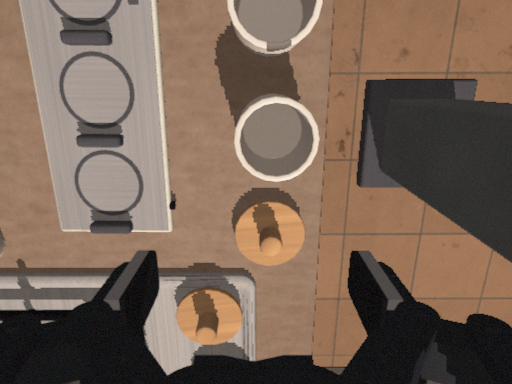

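The pots are at (521,-133) and (523.7,-220.6), unchanged, and the bays are empty. Take pot A (521,-133) across x.

Request:
{"op": "drive_tool", "data": {"steps": [[0.0414,0.016,0,0,0.085],[0,0,0,0,0.085],[0,0,0.03,0,0.085],[0,0,0.04,0,0.085],[0,0,0.03,0,0.085],[0,0,0.02,0,0.085],[0,0,0.0086,0,0.085],[0,0,0,0,0.085],[0,0,0,0,0.085]]}}

```text
clock: 17.95
position: [522.2, -131.4, 20.6]
ee_rot: [0.707, -0.707, 0.001, -0.001]
contact_force: [-0.6, -0.2, 0.0]
gripper_width: 84.8
```

Run:
```python
from h import *
st=arm.read_state(); goto(st,521,-133,20,-90)
```

```text
tool shift mm [1.5803209  1.23042667 0.64623278] turn 0.021211544497703017
```

Centred within 2 mm. Trim, close and lift.

Request:
{"op": "drive_tool", "data": {"steps": [[0.0016,0.0012,0,0,0.085],[0,0,0,0,0.05],[0,0,0,0,0.05],[0,0,0,0,0.05],[0,0,0,0,0.05],[0,0,0,0,0.05],[0,0,0,0,0.05]]}}

```text
clock: 18.65
position: [520.7, -133.8, 20.9]
ee_rot: [-0.707, 0.707, -0.001, 0.001]
contact_force: [-0.8, 0.9, 6.1]
gripper_width: 58.0
```

Request:
{"op": "drive_tool", "data": {"steps": [[0,0,-0.01,0,0.05],[0,0,-0.03,0,0.05],[0,0,-0.03,0,0.05],[0,0,0,0,0.05],[0,0,0,0,0.05]]}}

```text
clock: 19.15
position: [519.5, -133.5, 90.0]
ee_rot: [-0.706, 0.708, 0.0, 0.0]
contact_force: [-1.0, 1.1, -2.2]
gripper_width: 58.1
```

Run:
```python
from h import *
st,im,d,W=show("e1"); goto(st,664.9,-86.2,st["position"][2],-90.7)
```

```text
pos [ 519.53 -133.52   89.99] psi -90.10742409077676 F [-0.97  1.09 -2.17] w 58.13957465672017 t 19.15
tool shift mm [ -47.59 -145.28    0.1 ] turn 0.5925759092232283
```

View pics/e1.png

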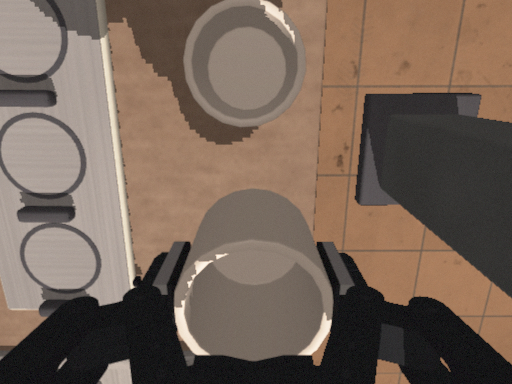

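Pot A is held level. Carry it to the left bay.

Request:
{"op": "drive_tool", "data": {"steps": [[-0.012,-0.036,0,0.6,0.05],[-0.012,-0.036,0,0,0.05],[-0.012,-0.036,0,0,0.05],[-0.012,-0.037,0,0,0.05],[0,0,0,0,0.05],[0,0,0.02,0,0.05],[0,0,0.02,0,0.05],[0,0,0,0,0.05],[0,0,0,0,0.05]]}}

```text
clock: 20.1
position: [664.3, -87.3, 48.3]
ee_rot: [-0.703, 0.711, 0.001, -0.001]
contact_force: [0.2, -0.6, -2.6]
gripper_width: 57.6
```

Run:
```python
from h import *
st=arm.read_state(); print(st["position"]);goto(st,664.9,-86.5,33,-90.7)
```

```text
[664.26381566 -87.2705826   48.33308987]
tool shift mm [-0.78659398 -0.67915548 15.33043348] turn 0.032897194537127916
```

Request:
{"op": "drive_tool", "data": {"steps": [[-0.0008,-0.0007,0.006,0,0.05],[0,0,0.005,0,0.05],[0,0,0.0035,0,0.05],[0,0,0,0,0.05],[0,0,0,0,0.05],[0,0,0,0,0.075],[0,0,0,0,0.085],[0,0,0,0,0.085],[0,0,0,0,0.085],[0,0,-0.03,0,0.085],[0,0,-0.04,0,0.085],[0,0,-0.04,0,0.085],[0,0,0,0,0.085]]}}

```text
clock: 21.4
position: [670.2, -86.4, 153.1]
ee_rot: [-0.703, 0.711, -0.005, 0.005]
contact_force: [0.6, -0.1, 0.2]
gripper_width: 85.1
```

Request:
{"op": "drive_tool", "data": {"steps": [[0.04,0.036,0,0,0.085],[0.04,0.036,0,0,0.085],[0.02,0.036,0,0,0.085],[0,0.034,0,0,0.085],[0,0,0,0,0.085],[0,0,0,0,0.085]]}}

```text
clock: 22.0
position: [528.0, -179.2, 145.8]
ee_rot: [-0.703, 0.711, -0.001, 0.0]
contact_force: [0.9, -0.7, -0.1]
gripper_width: 85.0
```

Run:
```python
from h import *
st,im,d,W=show("e2"); 
for p in pots("wrist",W,st,im): print("pot",p)
for p in pots("wrist",W,st,im,74,(69,80)): print("potplate",p)
for p in lids("wrist",W,st,im): print(p[0],p[2:])
goto(st,523.7,-220.6,20,-90)
```

```text
pos [ 528.02 -179.16  145.8 ] psi -90.67403995128537 F [ 0.93 -0.69 -0.07] w 85.0074947564205 t 22.0
pot (array([259.68, 139.15]), np.float64(62.135368810805474), [(array([ 523.36, -220.85]), 29.342897038754973), (array([ 523.44, -221.49]), 24.907146018646003)])
pot (array([ 84.93, 278.92]), np.float64(62.252991524604155), [(array([ 664.63, -105.34]), 14.022817087624379)])
pot (array([ 56.22, 309.34]), np.float64(61.57499522142963), [(array([688.18, -85.25]), 9.334484214162458)])
potplate (array([ 64.31, 296.12]), np.float64(73.13552850768589), [(array([665.25, -90.01]), 25.334208453604276)])
[ 4.71 96.89] (np.float64(8.432882707027943), nan, None, (array([ 736.14, -251.02]), 13.494352211867307))
[261.08 313.21] (np.float64(12.736019315224581), np.float64(37.04518324994352), array([521.69, -38.52,  35.91]), (array([521.87, -38.49]), 32.88797349603593))
tool shift mm [ 41.45   4.   125.8 ] turn -0.6740399512853514
```

View pics/e2.png

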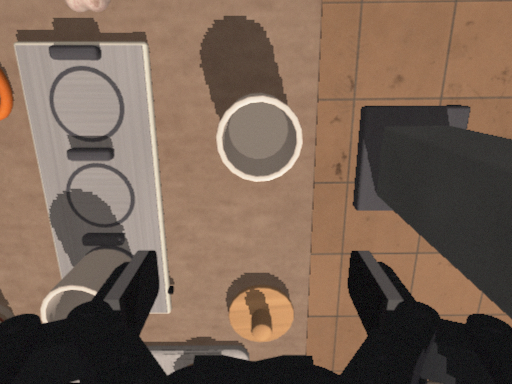

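Pot A stands upright in the left bay (partly behind the finger at (85,290)), and pot B is at (523.4,-221). Take pot B.

Request:
{"op": "drive_tool", "data": {"steps": [[0.0416,0.004,0,-0.6,0.085],[0,0,0,0,0.085],[0,0,0.03,0,0.085],[0,0,0.04,0,0.085],[0,0,0.03,0,0.085],[0,0,0.018,0,0.085],[0,0,0.0075,0,0.085],[0,0,0,0,0.085],[0,0,0,0,0.085]]}}

```text
clock: 22.95
position: [525.0, -220.4, 20.5]
ee_rot: [-0.707, 0.707, -0.001, 0.0]
contact_force: [-0.1, -0.2, 1.1]
gripper_width: 85.0
```

Run:
```python
from h import *
st=arm.read_state(); goto(st,523.5,-221,20,-90)
```

```text
tool shift mm [0.62700943 1.45301364 0.46470568] turn -0.014683547028425892
```

Request:
{"op": "drive_tool", "data": {"steps": [[0.0006,0.0014,0,0,0.085],[0,0,0,0,0.05],[0,0,0,0,0.05],[0,0,0,0,0.05],[0,0,0,0,0.05],[0,0,0,0,0.05],[0,0,0,0,0.05],[0,0,-0.01,0,0.05],[0,0,-0.03,0,0.05],[0,0,-0.03,0,0.05],[0,0,0,0,0.05],[0,0,0,0,0.05]]}}

```text
clock: 24.15
position: [521.8, -220.8, 89.9]
ee_rot: [-0.706, 0.708, 0.0, 0.0]
contact_force: [-0.8, 0.1, -4.5]
gripper_width: 58.7
```

Request:
{"op": "drive_tool", "data": {"steps": [[0.0055,-0.035,0,0.7,0.05],[0.0055,-0.035,0,0,0.05],[0.0055,-0.035,0,0,0.05],[0.0055,-0.035,0,0,0.05],[0,0,0,0,0.05],[0,0,0.02,0,0.05],[0,0,0.02,0,0.05],[0,0,0,0,0.05],[0,0,0,0,0.05]]}}

```text
clock: 25.05
position: [660.7, -244.4, 48.1]
ee_rot: [-0.702, 0.712, 0.001, -0.001]
contact_force: [0.7, -0.8, -2.9]
gripper_width: 58.7
```

Run:
```python
from h import *
st,im,d,W=show("e3");goto(st,662.9,-242.8,33,-90.7)
```

```text
pos [ 660.71 -244.38   48.13] psi -90.76383071588121 F [ 0.73 -0.82 -2.9 ] w 58.716211001100014 t 25.05
tool shift mm [-1.6  -2.22 15.12] turn -0.0638307158812097
```

View pics/e3.png

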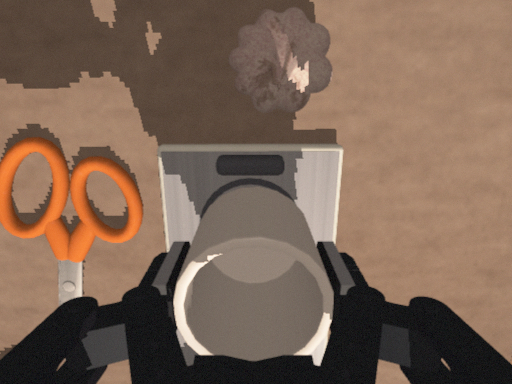

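Pot B is held over the right bay, with the disc's ring visible below it at (253,185). Correct by 2 mm and set it down.

Request:
{"op": "drive_tool", "data": {"steps": [[-0.0016,-0.0022,0.006,0,0.05],[0,0,0.005,0,0.05],[0,0,0.0035,0,0.05],[0,0,0,0,0.05],[0,0,0,0,0.05],[0,0,0,0,0.075],[0,0,0,0,0.085],[0,0,0,0,0.085],[0,0,0,0,0.085],[0,0,-0.02,0,0.085],[0,0,-0.04,0,0.085],[0,0,-0.04,0,0.085],[-0.02,0.02,-0.04,0,0.085],[-0.04,0.02,0,0,0.085],[-0.04,0.02,0,0,0.085],[-0.04,0.02,0,0,0.085],[-0.04,0,0,0,0.085],[0,0,0,0,0.085],[0,0,0,0,0.085]]}}

```text
clock: 27.0
position: [586.8, -60.9, 175.9]
ee_rot: [-0.703, 0.711, -0.0, 0.0]
contact_force: [0.7, 0.5, 0.6]
gripper_width: 85.1
```

Run:
```python
from h import *
st,im,d,W=show("e4")
for p in pots("wrist",W,st,im,74,(69,80)): print("potplate",p)
for p in lids("wrist",W,st,im): print(p[0],p[2:])
s2,im2,d2=snap("top","e4t"); W2=world_img("top",d2)
for p in pots("top",W2,None,im2,74,(69,80)): print("top potplate",p)
for p in lids("top",W2,None,im2): print(p[0],p[2:])
cv2.imwrite("pics/e4tc.png",cv2.resize(im2[120:265,110:410],None,fx=2.6,fy=2.6,interpolation=cv2.INTER_CUBIC))
```

```text
pos [586.82 -60.9  175.86] psi -90.64062355667531 F [0.66 0.54 0.64] w 85.07105470219113 t 27.0
potplate (array([147.99, 158.55]), np.float64(73.25199890927115), [(array([665.04, -85.27]), 29.48488607842319), (array([664.52, -85.6 ]), 24.855360982580393)])
[319.83 191.6 ] (np.float64(12.602415716612995), np.float64(37.14935092091233), array([522.51, -37.49,  35.97]), (array([522.32, -37.22]), 32.36371308941689))
[259.77 273.29] (np.float64(20.556452870778628), np.float64(44.841010403335595), array([580.97,  48.26,  43.74]), (array([581.35,  48.25]), 32.30071237048298))
[269.74 337.58] (np.float64(20.579447242075872), np.float64(44.723891528136846), array([570.54, 128.8 ,  43.17]), (array([570.71, 129.73]), 31.31721466910305))
[326.13 355.35] (np.float64(11.08958725782378), nan, None, (array([502.64, 161.33]), 14.454285225364375))
top potplate (array([307.61, 161.44]), np.float64(72.73791515242294), [(array([ 676.21, -244.72]), 28.748950788555497), (array([ 675.96, -244.34]), 25.91212579424703)])
top potplate (array([236.26, 165.45]), np.float64(72.87878841383429), [(array([664.91, -84.45]), 27.605693826131326)])
[308.69 138.09] (np.float64(8.581139247094939), nan, None, (array([ 745.23, -256.56]), 21.57527632203153))
[214.93 239.17] (np.float64(12.047862312194638), nan, None, (array([518.33, -38.06]), 25.908282950386308))
```

View pics/e4.png

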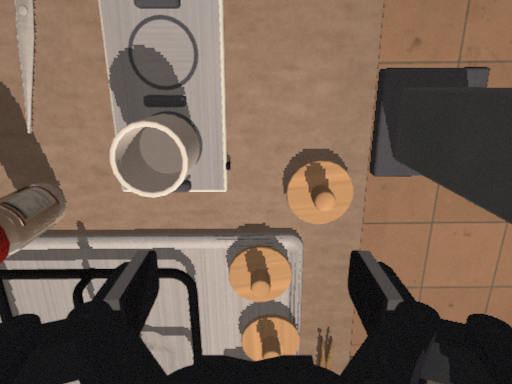

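Pot A is centred (664.8,-85.4). The top view puts pot B at x≈676, about 13 mm off its disc, so I'll look at it from above.

Request:
{"op": "drive_tool", "data": {"steps": [[0.035,-0.01,0,0,0.085],[0.035,-0.01,0,0,0.085],[0.035,-0.01,0,0,0.085],[0,0,0,0,0.085],[0,0,0,0,0.085]]}}

```text
clock: 27.6
position: [614.8, -169.3, 174.4]
ee_rot: [-0.701, 0.713, 0.001, -0.0]
contact_force: [-0.1, 0.4, 0.8]
gripper_width: 85.0
```

Run:
```python
from h import *
st,im,d,W=show("e5")
for p in pots("wrist",W,st,im,74,(69,80)): print("potplate",p)
hsv=cv2.cvtColor(im,cv2.COLOR_BGR2HSV)
goto(st,676,-244,32,-90.7)
```

```text
pos [ 614.81 -169.3   174.38] psi -90.97863575284151 F [-0.06  0.45  0.76] w 85.04226072896452 t 27.6
potplate (array([161.85,  85.78]), np.float64(73.1766652489581), [(array([ 676.47, -245.54]), 29.298636992892675), (array([ 676.05, -245.56]), 24.959404098474113)])
potplate (array([195.19, 282.86]), np.float64(73.14517510742206), [(array([665.14, -86.56]), 29.791991847155465), (array([665. , -87.1]), 24.53715434400875)])
tool shift mm [ 73.68 -62.63 142.29] turn -0.27863575284152375
```

View pics/e5.png

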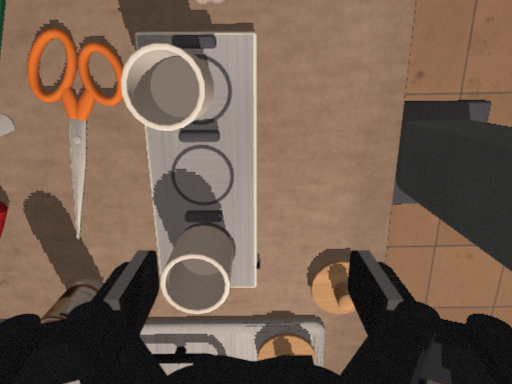

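View pics/e4tc.png

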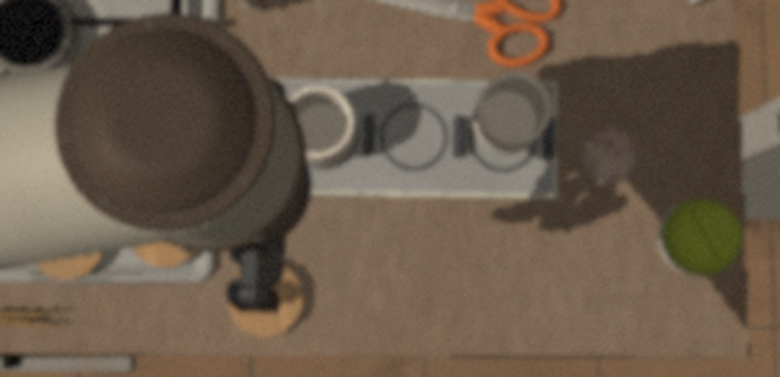

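Pot B stands upright but at (676,-245.5), so I'll regrip and recentre it.

Request:
{"op": "drive_tool", "data": {"steps": [[0.038,-0.031,0,-0.28,0.085],[0.038,-0.031,0,0,0.085],[0,0,0,0,0.085],[0,0,0.03,0,0.085],[0,0,0.04,0,0.085],[0,0,0.04,0,0.085],[0,0,0.02,0,0.085],[0,0,0.012,0,0.085],[0,0,0,0,0.085],[0,0,0,0,0.085]]}}

```text
clock: 28.65
position: [677.4, -243.7, 34.7]
ee_rot: [-0.704, 0.71, -0.001, 0.0]
contact_force: [0.0, 0.5, 0.6]
gripper_width: 84.9
```

Run:
```python
from h import *
st,im,d,W=show("e6"); goto(st,676,-245.5,32,-90.7)
```

```text
pos [ 677.38 -243.74   34.7 ] psi -90.42945195408149 F [0.03 0.52 0.59] w 84.87096287444918 t 28.65
tool shift mm [1.77 1.37 2.69] turn 0.270548045918531
```

View pics/e6.png

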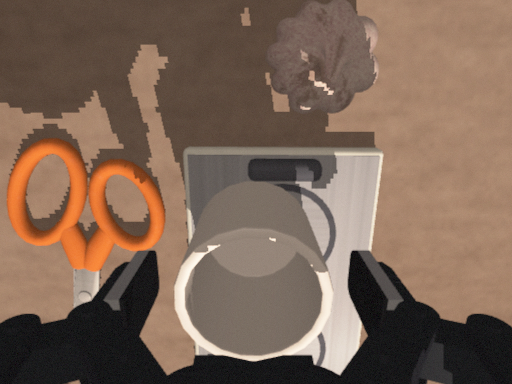

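Request:
{"op": "drive_tool", "data": {"steps": [[0.0018,0.0013,0,0.27,0.085],[0,0,0,0,0.05],[0,0,0,0,0.05],[0,0,0,0,0.05],[0,0,0,0,0.05],[0,0,0,0,0.05],[0,0,0,0,0.05],[0,0,-0.01,0,0.05],[0,0,-0.01,0,0.05],[-0.0027,0.0131,0,0,0.05],[0,0,0,0,0.05],[0,0,0,0,0.05]]}}

```text
clock: 29.9
position: [661.7, -242.8, 53.0]
ee_rot: [-0.702, 0.712, 0.0, -0.0]
contact_force: [-0.4, 0.8, -3.7]
gripper_width: 59.0
```

Run:
```python
from h import *
st=arm.read_state(); print(st["position"],st["contact_force"],st["gripper_width"]); goto(st,662.9,-242.8,35,-90.7)
```

```text
[ 661.69847415 -242.82854854   52.97404   ] [-0.40741408  0.75831279 -3.70353532] 58.952818591617046
tool shift mm [-0.04071695 -1.2165429  17.97300639] turn -0.060441031411500035
```

Request:
{"op": "drive_tool", "data": {"steps": [[0,-0.0012,0.008,0,0.05],[0,0,0.007,0,0.05],[0,0,0.003,0,0.05],[0,0,0,0,0.05],[0,0,0,0,0.05],[0,0,0,0,0.065],[0,0,0,0,0.075],[0,0,0,0,0.085],[0,0,0,0,0.085],[0,0,0,0,0.085]]}}

```text
clock: 30.9
position: [663.4, -242.9, 35.3]
ee_rot: [-0.702, 0.712, -0.0, 0.0]
contact_force: [-1.0, 0.6, 0.0]
gripper_width: 85.1
```

Run:
```python
from h import *
st,im,d,W=show("e7")
W2=world_img("top",snap("top","e7t")[2]); _,im2,_=load("e7t")
for p in pots("wrist",W,st,im,74,(69,80)): print("potplate",p)
for p in pots("top",W2,None,im2,74,(69,80)): print("top potplate",p)
```

```text
pos [ 663.37 -242.93   35.3 ] psi -90.75378878594519 F [-1.02  0.59  0.04] w 85.0788649892162 t 30.9
potplate (array([129.2, 294.4]), np.float64(74.8506107846709), [(array([ 710.12, -245.51]), 9.733011554253608)])
potplate (array([377.68, 294.6 ]), np.float64(74.82999094437479), [(array([ 616.34, -244.31]), 9.670640057772173)])
```

View pics/e7.png

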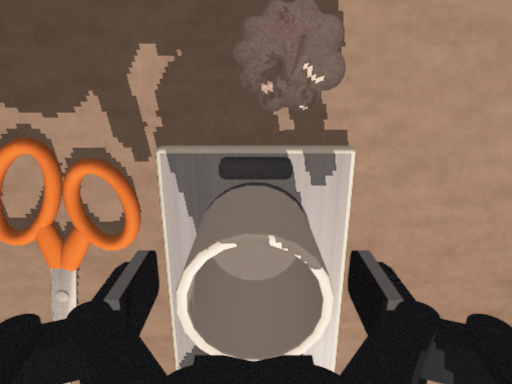

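Pot B is centred between the open fingers over its disc. I'll rise straight up and look at both pots.

Request:
{"op": "drive_tool", "data": {"steps": [[0,0,-0.01,0,0.085],[0,0,-0.03,0,0.085],[0,0,-0.04,0,0.085],[0,0,-0.04,0,0.085],[-0.035,0.025,-0.02,0,0.06],[-0.035,0.025,0,0,0.06],[-0.035,0.025,0,0,0.06],[0,0,0,0,0.06],[0,0,0,0,0.06]]}}

```text
clock: 31.9
position: [589.8, -136.2, 176.8]
ee_rot: [-0.703, 0.711, -0.001, 0.001]
contact_force: [1.2, 0.3, 0.3]
gripper_width: 59.9
```

Run:
```python
from h import *
st,im,d,W=show("f1")
for p in pots("wrist",W,st,im,74,(69,80)): print("potplate",p)
for p in lids("wrist",W,st,im): print(p[0],p[2:])
```

```text
pos [ 589.79 -136.23  176.82] psi -90.6426952719831 F [1.16 0.3  0.34] w 59.86454054082249 t 31.9
potplate (array([144.45,  42.68]), np.float64(73.13422870972272), [(array([ 661.95, -241.33]), 29.10676153242008), (array([ 661.43, -241.69]), 24.887150992954346)])
potplate (array([161.17, 237.46]), np.float64(73.16043950786849), [(array([664.74, -86.58]), 27.45975899331903)])
[73.58 33.93] (np.float64(9.006151359020635), nan, None, (array([ 745.34, -256.16]), 20.106020829863375))
[310.3  255.78] (np.float64(12.485743141055877), np.float64(36.16220960139113), array([530.22, -37.77,  34.58]), (array([524.94, -39.35]), 28.03052921482253))
[262.97 332.07] (np.float64(20.631886195205652), np.float64(44.96545858937843), array([580.92,  47.97,  43.8 ]), (array([581.27,  47.61]), 32.64652248785648))
```

View pics/f1.png

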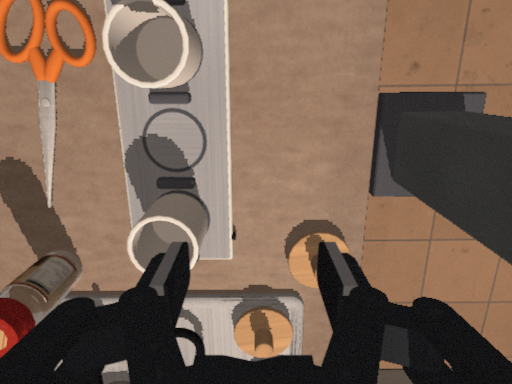

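Both pots are now centred on their discs (A 664.7,-86; B 661.8,-241.5). Next is lid1 at (522.3,-37.4).

Request:
{"op": "drive_tool", "data": {"steps": [[-0.034,0.023,0,-0.6,0.05],[-0.033,0.023,0,0,0.05],[-0.032,0.0215,0,0,0.05],[0,0,0.03,0,0.05],[0,0,0.04,0,0.05],[0,0,0,0,0.05],[0,0,0,0,0.05]]}}

```text
clock: 32.65
position: [523.7, -38.2, 105.4]
ee_rot: [-0.706, 0.708, -0.0, -0.001]
contact_force: [0.9, 0.4, 0.4]
gripper_width: 50.1
```

Run:
```python
from h import *
st,im,d,W=show("f2"); goto(st,522.3,-37.4,16,-90)
for p in lids("wrist",W,st,im): print(p[0],p[2:])
```

```text
pos [523.73 -38.21 105.37] psi -90.1832353983201 F [0.85 0.45 0.37] w 50.138033586126205 t 32.65
tool shift mm [-0.89  1.37 89.37] turn -0.18323539832010738
[255.41 192.97] (np.float64(12.59851003755881), np.float64(37.0708192487514), array([521.86, -37.65,  35.99]), (array([521.96, -37.22]), 32.33663203252867))
[206.28 301.5 ] (np.float64(20.395335921051668), np.float64(128.2543783608587), array([548.53, -28.62, 126.45]), (array([567.94,  51.44]), 22.209193472963335))
[204.65 351.7 ] (np.float64(19.39614375732023), nan, None, (array([564.48, 107.29]), 10.858318146377492))
```

View pics/f2.png

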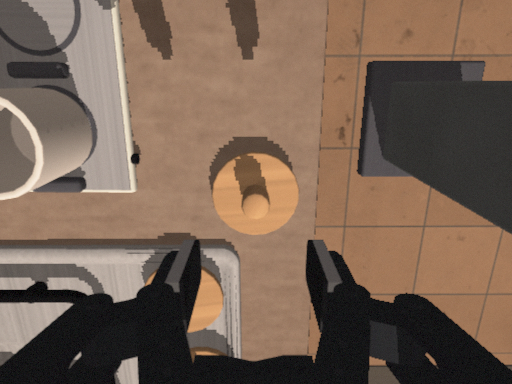

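The lid is at (255,193) with its knob at (256,207), in line with the gap. Descend and grip the knob.

Request:
{"op": "drive_tool", "data": {"steps": [[-0.0008,0.0015,0.03,0,0.05],[0,0,0.03,0,0.05],[0,0,0.02,0,0.05],[0,0,0.008,0,0.05],[0,0,0,0,0.05],[0,0,0,0,0.0],[0,0,0,0,0.0],[0,0,0,0,0.0],[0,0,0,0,0.0],[0,0,0,0,0.0]]}}

```text
clock: 33.7
position: [522.6, -36.5, 19.0]
ee_rot: [-0.706, 0.708, -0.001, 0.001]
contact_force: [-0.3, -0.4, 6.9]
gripper_width: 17.5
```

Request:
{"op": "drive_tool", "data": {"steps": [[0,0,-0.02,0,0.0],[0,0,-0.04,0,0.0],[0,0,-0.04,0,0.0],[0,0,-0.02,0,0.0],[0,0,0,0,0.0],[0,0,0,0,0.0]]}}

```text
clock: 34.3
position: [520.8, -36.6, 137.3]
ee_rot: [-0.706, 0.708, 0.0, 0.0]
contact_force: [-0.1, 0.1, -1.8]
gripper_width: 18.0
```

Run:
```python
from h import *
st,im,d,W=show("f3"); goto(st,664.8,-86,st["position"][2],-90)
for p in lids("wrist",W,st,im): print(p[0],p[2:])
```

```text
pos [520.76 -36.57 137.3 ] psi -90.17928085428912 F [-0.06  0.14 -1.82] w 17.984010057697354 t 34.3
tool shift mm [  48.98 -144.2     0.01] turn -0.179280854289118
[249.38 191.84] (np.float64(128.69590977626854), nan, None, (array([520.5 , -37.79]), 31.554753204296055))
[173.52 268.26] (np.float64(20.673762392530648), np.float64(44.880519799746985), array([581.03,  41.99,  47.27]), (array([591.81,  42.25]), 23.668556661455217))
[229.77 344.48] (np.float64(20.357052516256402), nan, None, (array([544.9 , 126.15]), 11.758425251888482))
```

View pics/f3.png

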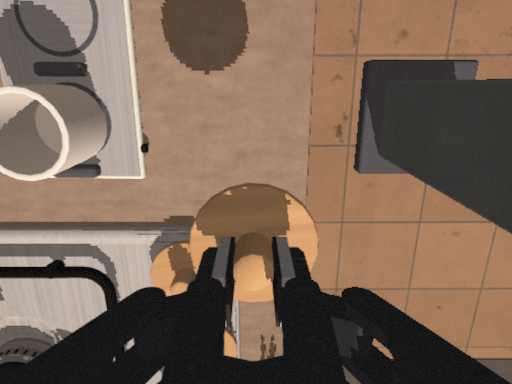

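Lid1 is held level, its disc about 8 mm below the fingertips. Carry it over pot A.

Request:
{"op": "drive_tool", "data": {"steps": [[0.012,-0.036,0,0,0],[0.012,-0.036,0,0,0],[0.012,-0.036,0,0,0],[0.012,-0.036,0,0,0],[0,0,0,0,0],[0,0,0,0,0],[0,0,0,0,0]]}}

```text
clock: 35.05
position: [663.6, -84.9, 135.6]
ee_rot: [-0.706, 0.708, 0.001, -0.001]
contact_force: [-0.7, 0.5, 0.2]
gripper_width: 17.3
```

Run:
```python
from h import *
st,im,d,W=show("f4"); goto(st,664.8,-85,88,-90)
for p in pots("wrist",W,st,im,74,(69,80)): print("potplate",p)
```

```text
pos [663.6  -84.86 135.63] psi -90.1536166478641 F [-0.67  0.54  0.17] w 17.342054822173857 t 35.05
tool shift mm [ 0.14 -1.37 47.62] turn -0.1536166478641121
potplate (array([246.51, 176.35]), np.float64(73.15431630216358), [(array([665.9 , -87.02]), 26.807140684837858)])
```

View pics/f4.png

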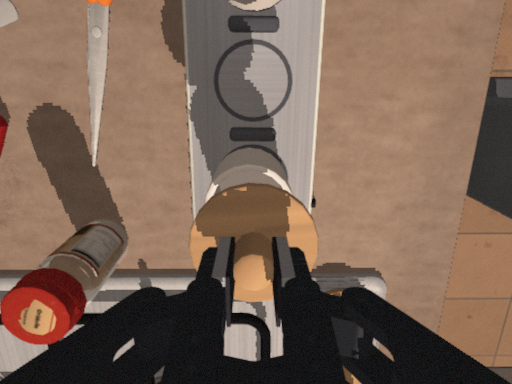

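Request:
{"op": "drive_tool", "data": {"steps": [[0,-0.0013,0.02,0,0],[0,0,0.012,0,0],[0,0,0.008,0,0],[0,0,0.005,0,0],[0,0,0.003,0,0],[0,0,0,0,0],[0,0,0,0,0]]}}

```text
clock: 35.8
position: [666.8, -85.1, 89.7]
ee_rot: [-0.706, 0.708, -0.0, 0.0]
contact_force: [0.7, 0.3, -0.6]
gripper_width: 17.2
```

Run:
```python
from h import *
st,im,d,W=show("f5"); goto(st,664.8,-85,87,-90)
for p in lids("wrist",W,st,im): print(p[0],p[2:])
```

```text
pos [666.76 -85.05  89.74] psi -90.14357919567888 F [ 0.73  0.26 -0.62] w 17.167601452653983 t 35.8
tool shift mm [-0.05  1.97  2.74] turn -0.1435791956788819
[253.5  233.89] (np.float64(83.30122718645598), np.float64(107.64626480600961), array([666.36, -86.88, 106.64]), (array([666.52, -88.23]), 27.525720583923064))
```

View pics/f5.png

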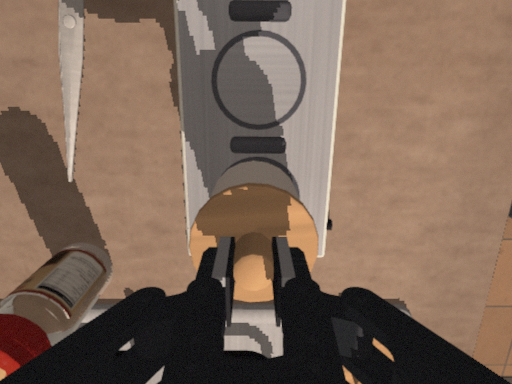

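The disc top is at 83 and seated is 80, so lower it the last 3 mm and release.

Request:
{"op": "drive_tool", "data": {"steps": [[0,0.0015,0.0015,0,0],[0,0,0.0015,0,0],[0,0,0.001,0,0],[0,0,0,0,0],[0,0,0,0,0]]}}

```text
clock: 36.35
position: [664.9, -85.1, 86.1]
ee_rot: [-0.706, 0.708, -0.0, 0.0]
contact_force: [-2.2, 1.4, 4.7]
gripper_width: 17.2
```

Request:
{"op": "drive_tool", "data": {"steps": [[0,0,0,0,0.025],[0,0,0,0,0.04],[0,0,0,0,0.045],[0,0,0,0,0.045],[0,0,-0.015,0,0.045],[0,0,-0.03,0,0.045],[0,0,-0.04,0,0.045],[0,0,0,0,0.045],[0,0,0,0,0.045]]}}

```text
clock: 37.25
position: [665.7, -84.9, 172.8]
ee_rot: [-0.706, 0.708, -0.001, 0.002]
contact_force: [-0.6, 0.5, -0.7]
gripper_width: 45.1
```

Run:
```python
from h import *
st,im,d,W=show("f6")
for p in lids("wrist",W,st,im): print(p[0],p[2:])
```

```text
pos [665.7  -84.94 172.79] psi -90.1538571151004 F [-0.65  0.52 -0.74] w 45.06987373179549 t 37.25
[254.65 190.35] (np.float64(79.64848545921075), np.float64(104.13251859597173), array([664.62, -86.26, 103.07]), (array([664.95, -85.74]), 32.20598196940336))
[355.05 280.36] (np.float64(20.269579259983345), nan, None, (array([564.34,  33.89]), 13.459776809390922))
```

View pics/f6.png

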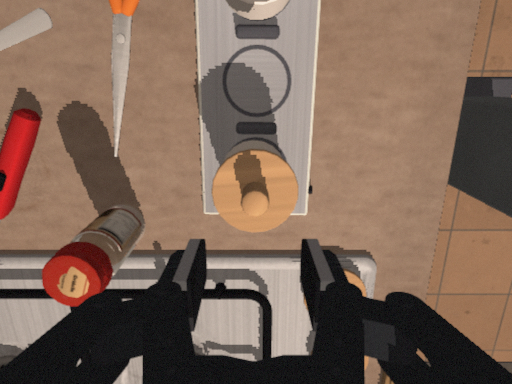

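Lid1 is seated: disc top 79.6, knob top 104, centre (664.8,-86). On to lid2 at (581,48) on the hob.

Request:
{"op": "drive_tool", "data": {"steps": [[-0.034,0.0215,0,0,0.05],[-0.033,0.0215,0,0,0.05],[-0.033,0.021,0,0,0.05],[-0.033,0.021,0,0,0.05],[0,0,0.03,0,0.05],[0,0,0.03,0,0.05],[0,0,0,0,0.05],[0,0,0,0,0.05]]}}

```text
clock: 38.1
position: [580.1, 47.9, 109.7]
ee_rot: [-0.706, 0.708, 0.0, -0.001]
contact_force: [0.6, 0.3, 0.4]
gripper_width: 50.0
```

Run:
```python
from h import *
st,im,d,W=show("g1"); goto(st,581,48,24,-90)
for p in lids("wrist",W,st,im): print(p[0],p[2:])
```

```text
pos [580.06  47.86 109.7 ] psi -90.13093965463405 F [0.61 0.25 0.43] w 50.010578924627836 t 38.1
tool shift mm [-0.26 -1.11 85.69] turn -0.1309396546340622
[74.64 14.87] (np.float64(79.44731892216129), nan, None, (array([663.89, -67.86]), 18.647807100998712))
[251.15 194.71] (np.float64(20.455023476968066), np.float64(44.89343827472403), array([580.95,  48.66,  43.81]), (array([581.32,  49.01]), 32.112299712881786))
[265.26 291.55] (np.float64(20.51550651993354), np.float64(44.84247641977171), array([569.85, 132.4 ,  43.68]), (array([570.08, 132.56]), 32.56928556279773))
```

View pics/g1.png

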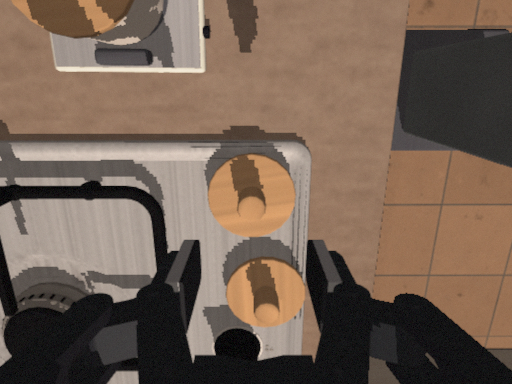

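Lid2 is at (251,195) and unmoved, and the grate bar (x≈640) is clear of the fingers. Grip it.

Request:
{"op": "drive_tool", "data": {"steps": [[-0.0006,-0.0011,0.03,0,0.04],[0,0,0.03,0,0.04],[0,0,0.018,0,0.04],[0,0,0.007,0,0.04],[0,0,0,0,0.04],[0,0,0,0,0.0],[0,0,0,0,0.0],[0,0,0,0,0.0],[0,0,0,0,0.0],[0,0,0,0,0.0]]}}

```text
clock: 39.15
position: [582.7, 49.1, 27.1]
ee_rot: [-0.706, 0.708, -0.001, 0.001]
contact_force: [-0.2, 0.4, 6.5]
gripper_width: 17.4
```

Request:
{"op": "drive_tool", "data": {"steps": [[0,0,-0.02,0,0.0],[0,0,-0.04,0,0.0],[0,0,-0.04,0,0.0],[0,0,-0.04,0,0.0],[0,0,0,0,0.0],[0,0,0,0,0.0]]}}

```text
clock: 39.75
position: [581.3, 49.0, 166.2]
ee_rot: [-0.706, 0.708, -0.0, 0.001]
contact_force: [-0.7, 0.3, -1.9]
gripper_width: 17.4
```

Run:
```python
from h import *
st,im,d,W=show("g2"); goto(st,662,-240.5,st["position"][2],-90)
for p in lids("wrist",W,st,im): print(p[0],p[2:])
```

```text
pos [581.33  49.04 166.2 ] psi -90.17798694093855 F [-0.68  0.35 -1.91] w 17.443226706526737 t 39.75
tool shift mm [289.28 -81.57  -0.29] turn -0.1779869409385526
[120.48  19.03] (np.float64(79.4876363225845), np.float64(95.60988560892123), array([664.28, -75.37,  94.82]), (array([664.14, -72.  ]), 22.82408851542928))
[328.   278.15] (np.float64(10.9290250813699), nan, None, (array([503.26, 161.68]), 13.201021248253902))
```

Lid2 is held. I'll pause before pot B to check that it's still in place.

Request:
{"op": "drive_tool", "data": {"steps": [[0.043,-0.0125,0,0,0],[0.043,-0.0125,0,0,0],[0.043,-0.0125,0,0,0],[0.043,-0.0125,0,0,0],[0.043,-0.0125,0,0,0],[0,0,0,0,0],[0,0,0,0,0]]}}

```text
clock: 40.5
position: [642.0, -167.4, 162.3]
ee_rot: [-0.705, 0.709, 0.002, -0.001]
contact_force: [-0.6, 0.4, 0.2]
gripper_width: 17.5
```

Run:
```python
from h import *
st,im,d,W=show("g3")
for p in pots("wrist",W,st,im,74,(69,80)): print("potplate",p)
goto(st,662,-240.5,st["position"][2],-90)
```

```text
pos [ 642.01 -167.39  162.3 ] psi -90.3045857002832 F [-0.64  0.43  0.21] w 17.461078405092536 t 40.5
potplate (array([220.27,  86.33]), np.float64(73.20487915188241), [(array([ 662.48, -242.26]), 29.18938281622057), (array([ 662.25, -242.26]), 25.079764588895788)])
tool shift mm [ 73.   -20.38  -0.15] turn -0.3045857002832122
```

View pics/g3.png

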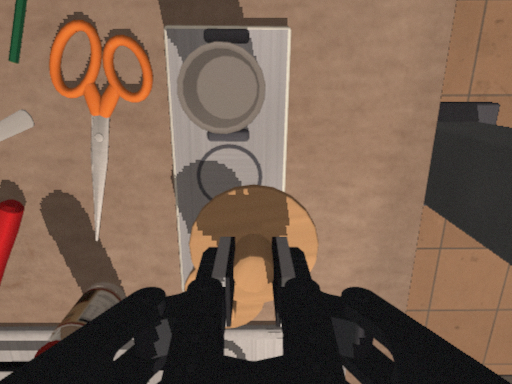

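Pot B is at (662.4,-242.3), still centred. Move over it and lower.

Request:
{"op": "drive_tool", "data": {"steps": [[0.037,-0.0105,0,0,0],[0.0375,-0.0105,0,0,0],[0,0,0,0,0],[0,0,0.03,0,0],[0,0,0.025,0,0],[0,0,0,0,0],[0,0,0,0,0]]}}

```text
clock: 41.25
position: [664.1, -239.6, 110.2]
ee_rot: [-0.707, 0.707, 0.0, -0.001]
contact_force: [0.6, 0.5, -0.5]
gripper_width: 17.3
```

Run:
```python
from h import *
st=arm.read_state(); print(st["position"]); goto(st,662.4,-241.9,90,-90)
```

```text
[ 664.11106862 -239.63370582  110.20755405]
tool shift mm [ 2.25954485  1.68521154 20.21048255] turn -0.03074558938953942
```

Request:
{"op": "drive_tool", "data": {"steps": [[0.0023,0.0017,0.008,0,0],[0,0,0.007,0,0],[0,0,0.004,0,0],[0,0,0.002,0,0],[0,0,0.0015,0,0],[0,0,0.0015,0,0],[0,0,0,0,0],[0,0,0,0,0]]}}

```text
clock: 42.05
position: [662.6, -243.4, 86.4]
ee_rot: [-0.706, 0.708, -0.0, 0.0]
contact_force: [0.4, -0.4, 0.2]
gripper_width: 17.7
```

Run:
```python
from h import *
st,im,d,W=show("g5")
for p in lids("wrist",W,st,im): print(p[0],p[2:])
```

```text
pos [ 662.56 -243.37   86.44] psi -90.15408314210516 F [ 0.41 -0.38  0.2 ] w 17.68833914605543 t 42.05
[136.44 179.61] (np.float64(9.005363557945472), nan, None, (array([ 745.47, -257.92]), 22.532059553636948))
[253.25 235.19] (np.float64(79.70146667418402), np.float64(104.03800220896524), array([ 662.21, -244.19,  103.08]), (array([ 662.49, -245.7 ]), 27.318056588279568))
```

View pics/g5.png

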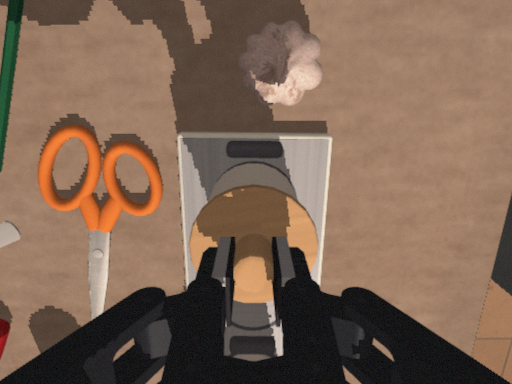

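The disc top is at 79.7, the seated height. Release and rise.

Request:
{"op": "drive_tool", "data": {"steps": [[0,0,0,0,0.025],[0,0,0,0,0.04],[0,0,0,0,0.045],[0,0,0,0,0.045],[0,0,-0.015,0,0.045],[0,0,-0.03,0,0.045],[0,0,-0.04,0,0.045],[0,0,-0.01,0,0.045],[-0.03,0.02,0,0,0.06],[-0.04,0.02,0,0,0.085],[-0.02,0.02,0,0,0.085],[0,0,0,0,0.085],[0,0,0,0,0.085]]}}

```text
clock: 43.4
position: [603.0, -152.8, 182.6]
ee_rot: [-0.707, 0.708, -0.001, 0.001]
contact_force: [-0.2, -0.1, -0.1]
gripper_width: 85.1
```

Run:
```python
from h import *
st,im,d,W=show("g6")
for p in lids("wrist",W,st,im): print(p[0],p[2:])
for p in pots("wrist",W,st,im,74,(69,80)): print("potplate",p)
s2,im2,d2=snap("top","g6t"); W2=world_img("top",d2)
hs2=cv2.cvtColor(im2,cv2.COLOR_BGR2HSV)
for bb,s,c in blobs((hs2[...,0]>25)&(hs2[...,0]<50)&(hs2[...,1]>120)&(hs2[...,2]>40)):
    print("green",c,s,np.median(W2[bb],axis=0)); q=cv2.findContours(bb.astype(np.uint8),0,1)[0][0].reshape(-1,2); print(circ(onz("top",q,52)))
for p in lids("top",W2,None,im2): print("top",p[0],p[2:])
```

```text
pos [ 602.98 -152.77  182.6 ] psi -90.08417476653597 F [-0.2  -0.08 -0.08] w 85.14665320868365 t 43.4
[168.7   64.84] (np.float64(79.64969734250458), np.float64(104.27688923032892), array([ 661.37, -242.3 ,  103.12]), (array([ 661.94, -242.4 ]), 32.16614818957999))
[95.55 52.94] (np.float64(9.028617099403618), nan, None, (array([ 745.25, -256.65]), 19.94936925572374))
[184.54 262.33] (np.float64(79.81738518607582), np.float64(104.08245146532467), array([663.85, -86.72, 103.  ]), (array([661.52, -86.72]), 30.86364370269533))
green [380.1  210.33] [366 196  30  30 674] [ 575.15 -401.83   49.36]
(array([ 574.9 , -401.49]), 30.238975760822676)
top [312.36 170.26] (np.float64(79.35684002492769), np.float64(104.69147883961341), array([ 660.05, -244.8 ,  103.11]), (array([ 657.8 , -252.31]), 23.549647023015094))
```

View pics/g6.png

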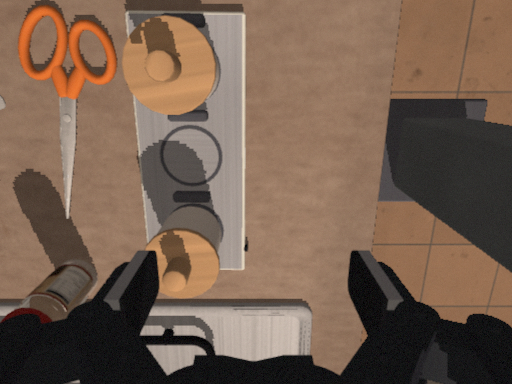

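View pics/g6t.png

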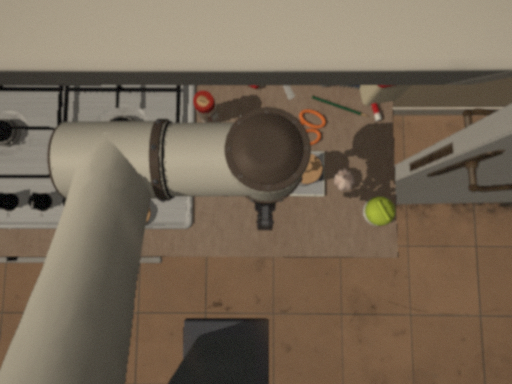

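Both pots are covered, with seated lids (disc tops 79.7, knob tops 104.1). Before the timer, I'll check whether the white cup at side-view (135,172) could be a third pot.

Run:
```python
from h import *
np.set_printoptions(precision=1,suppress=True)
st,im,d=load("b_side"); W=world_img("side",d)
for uv in((128,165),(135,162),(135,172),(135,182),(142,172),(146,168),(125,172),(55,200),(110,180)): print(uv,W[uv[1],uv[0]],im[uv[1],uv[0]])
cv2.imwrite("pics/cup.png",cv2.resize(im[110:240,20:200],None,fx=4,fy=4,interpolation=cv2.INTER_CUBIC))
```

```text
(128, 165) [ 901.8 -267.7   62.5] [130 139 149]
(135, 162) [ 899.  -318.5   51.3] [149 160 169]
(135, 172) [ 887.4 -273.2   41.6] [153 165 175]
(135, 182) [ 888.7 -268.5   16.1] [145 157 167]
(142, 172) [ 870.8 -278.8   39.6] [134 145 156]
(146, 168) [ 889.4 -381.9    9.7] [78 67 70]
(125, 172) [ 914.1 -274.7   40.7] [117 127 136]
(55, 200) [997.5 -49.2  67.5] [141 155 164]
(110, 180) [ 916.9 -171.5   62.3] [45 63 95]
```

View pics/cup.png

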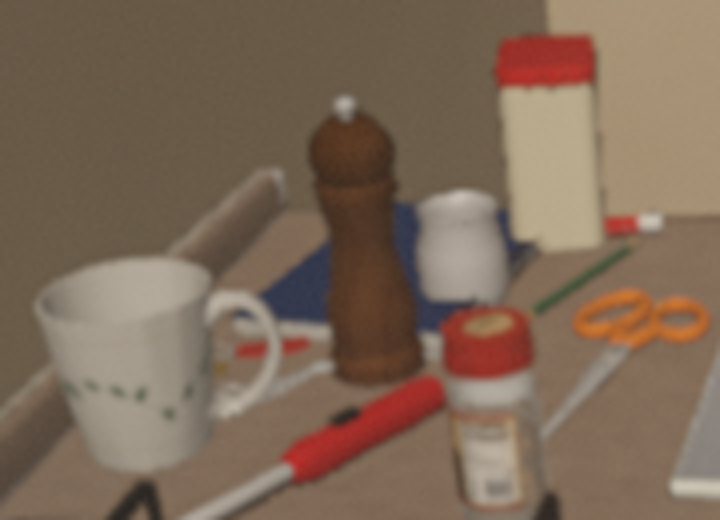

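The cup is a bellied jar 930 mm out at (890,-275), which is beyond reach and not straight-sided, so it isn't a pot. Now I'll check the surroundings of the timer, in particular the door's edge.

Run:
```python
from h import *
np.set_printoptions(precision=0,suppress=True)
st,im,d=load("b_top"); W=world_img("top",d)
for uv in((392,205),(398,165),(400,190),(400,200),(410,175),(430,160),(450,170),(470,140),(480,175),(500,120),(450,108),(500,195)): print(uv,W[uv[1],uv[0]])
```

```text
(392, 205) [ 587. -429.   46.]
(398, 165) [ 690. -475.  -42.]
(400, 190) [ 659. -567. -296.]
(400, 200) [ 662. -693. -663.]
(410, 175) [ 655. -477.   27.]
(430, 160) [ 667. -475.  138.]
(450, 170) [ 655. -532.   97.]
(470, 140) [ 671. -476.  284.]
(480, 175) [ 661. -651.  -12.]
(500, 120) [ 679. -475.  365.]
(450, 108) [1086. -981. -821.]
(500, 195) [  670. -1007.  -541.]
```

The door leaf stands at x>650, y<-475, so I'll keep clear of it and view the timer from TCP (574,-320).

Request:
{"op": "drive_tool", "data": {"steps": [[0.042,0.0073,0,0,0.085],[0.042,0.0073,0,0,0.085],[0.042,0.0073,0,0,0.085],[0.041,0.0071,0,0,0.085],[0,0,0,0,0.085],[0,0,0,0,0.085]]}}

```text
clock: 44.1
position: [572.8, -321.8, 180.4]
ee_rot: [-0.705, 0.709, 0.0, -0.0]
contact_force: [-0.2, 0.8, -0.4]
gripper_width: 84.9
```

Run:
```python
from h import *
st,im,d,W=show("h1"); print(st["joints"])
hs2=cv2.cvtColor(im,cv2.COLOR_BGR2HSV)
for bb,s,c in blobs((hs2[...,0]>25)&(hs2[...,0]<50)&(hs2[...,1]>120)&(hs2[...,2]>40)):
    print("green",c,s,np.median(W[bb],axis=0),np.percentile(W[bb][:,2],[2,50,98])); q=cv2.findContours(bb.astype(np.uint8),0,1)[0][0].reshape(-1,2); print(circ(onz("wrist",q,52,st)))
    k=bb&(W[...,2]>55); q=np.argwhere(k)[:,::-1]; P=onz("wrist",q,58,st)[:,:2].astype(np.float32); print("ridge",len(P),P.mean(0),cv2.minAreaRect(P)); x=P-P.mean(0); w,v=np.linalg.eigh(x.T@x); print(np.degrees(np.arctan2(v[1,1],v[0,1])))
red=((hs2[...,0]<8)|(hs2[...,0]>172))&(hs2[...,1]>120)&(hs2[...,2]>60)
for bb,s,c in blobs(red,5): print("red",c,s,np.median(W[bb],axis=0))
```

```text
pos [ 572.84 -321.85  180.44] psi -90.34459312089595 F [-0.21  0.85 -0.35] w 84.94544667750553 t 44.1
[-0.27  0.48  0.02 -0.   -1.12  0.26]
green [249.3   73.31] [ 212   33   76   82 4915] [ 575.3  -407.8    50.18] [36.57 50.18 59.04]
(array([ 575.24, -406.71]), 29.429988604157042)
ridge 691 [ 574.95 -407.03] ((578.7893676757812, -409.8103332519531), (44.03385925292969, 44.52505874633789), 54.740360260009766)
-151.60641
```

View pics/h1.png

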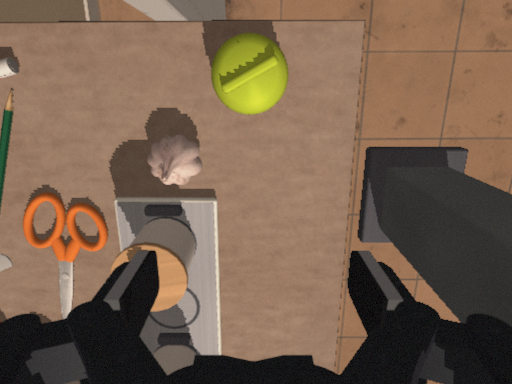

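The dial centre is near (575,-407) and the ridge lies at about 28° in world. The red mark isn't visible from above, so I'll look obliquely from the front to get the timer's own yaw.

Request:
{"op": "drive_tool", "data": {"steps": [[0,0.045,0.01,0,0.085],[0,0.045,0.01,0,0.085],[0,0.045,0.01,0,0.085],[0,0.045,0.01,0,0.085],[0,0,0,0,0.085],[0,0,0,0,0.085]]}}

```text
clock: 44.75
position: [393.2, -319.0, 141.8]
ee_rot: [-0.707, 0.708, -0.001, 0.0]
contact_force: [0.5, 0.0, 0.6]
gripper_width: 85.2
```

```bash
cat > t.py <<'E'
from h import *
def timer(name):
    st,im,d,W=show(name)
    hs2=cv2.cvtColor(im,cv2.COLOR_BGR2HSV)
    for bb,s,c in blobs((hs2[...,0]>25)&(hs2[...,0]<50)&(hs2[...,1]>120)&(hs2[...,2]>40)):
        k=bb&(W[...,2]>46)&(W[...,2]<54.5)
        x0,y0=max(s[0]-30,0),max(s[1]-30,0)
        print("green",c,s,"z",np.percentile(W[bb][:,2],[50,98]))
        k=bb&(W[...,2]>56); P=W[k][:,:2]
        if len(P)>20: x=P-P.mean(0); w,v=np.linalg.eigh(x.T@x); print("ridge",P.mean(0),np.degrees(np.arctan2(v[1,1],v[0,1]))%180)
        cr=im[y0:s[1]+s[3]+30,x0:s[0]+s[2]+30]; cv2.imwrite(f"pics/{name}c.png",cv2.resize(cr,None,fx=4,fy=4,interpolation=cv2.INTER_CUBIC)); print(cr.shape,x0,y0)
    red=((hs2[...,0]<8)|(hs2[...,0]>172))&(hs2[...,1]>110)&(hs2[...,2]>40)&(W[...,2]>0)&(W[...,1]<-350)
    for bb,s,c in blobs(red,3): print("red",c,s,np.median(W[bb],axis=0))
    return st,im,d,W
E
python3 -c "
from t import *
timer('h2')"
```

```text
pos [ 393.19 -319.02  141.79] psi -90.08898793263211 F [0.45 0.02 0.57] w 85.15261969692851 t 44.75
green [20.51 72.47] [   0   23   50   93 3585] z [44.88 54.46]
ridge [ 502.61 -410.34] 173.71921952480326
(146, 80, 3) 0 0
red [50.06 59.94] [47 59  8  3 18] [ 543.63 -414.31   22.54]
```

View pics/h2.png

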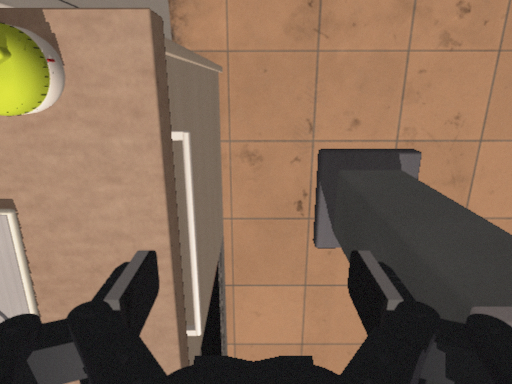

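View pics/h2c.png

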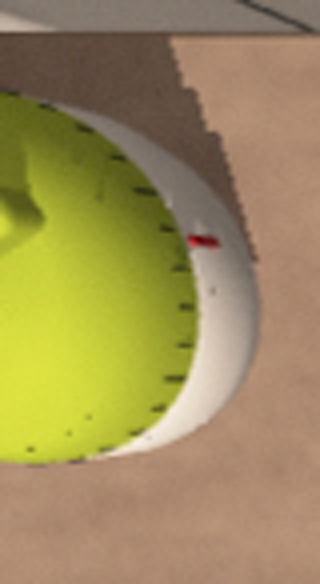

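The red mark is on the front side at (50,60), world (543.6,-414). I'll pin down the timer's axis more carefully.

Run:
```python
from h import *
np.set_printoptions(precision=2,suppress=True)
for n,f in(("wrist","h1"),("top","b_top"),("top","g6t")):
    st,im,d=load(f); W=world_img(n,d,st); hs=cv2.cvtColor(im,cv2.COLOR_BGR2HSV)
    g=(hs[...,0]>25)&(hs[...,0]<50)&(hs[...,1]>120)&(hs[...,2]>40)
    bb=max(blobs(g),key=lambda t:t[1][4])[0]; P=W[bb]; P=P[(P[:,2]>20)&(P[:,2]<70)]
    print(f,"ext",P.min(0),P.max(0),(P[:,:2].min(0)+P[:,:2].max(0))/2)
    for z0 in(30,36,42,46,48,50):
        q=P[(P[:,2]>z0)&(P[:,2]<z0+4)]; c,r=circ(q) if len(q)>10 else (None,0); print(z0,len(q),c,r, np.ptp(q,axis=0) if len(q) else '')
    k=P[P[:,2]>56]
    if len(k)>20:
        x=k[:,:2]-k[:,:2].mean(0); w,v=np.linalg.eigh(x.T@x); print("ridge",len(k),k.mean(0),np.ptp(k,axis=0),np.degrees(np.arctan2(v[1,1],v[0,1]))%180)
st,im,d=load("h1"); cv2.imwrite("pics/h1c.png",cv2.resize(im[20:130,195:305],None,fx=5,fy=5,interpolation=cv2.INTER_CUBIC))
```

```text
h1 ext [ 544.54 -438.44   32.7 ] [ 606.41 -375.38   60.2 ] [ 575.47 -406.91]
30 6 None 0 [36.91 43.42  1.3 ]
36 193 [ 575.15 -406.85] 30.714946186467966 [61.51 62.74  3.96]
42 613 [ 575.08 -406.85] 28.2591141936431 [58.65 58.36  3.97]
46 1339 [ 575.12 -406.84] 23.93845984965985 [56.31 55.22  4.  ]
48 2465 [ 575.17 -406.95] 18.642120308149423 [50.92 51.89  4.  ]
50 1897 [ 575.22 -406.92] 16.538460682781462 [47.55 47.11  3.88]
ridge 643 [ 574.72 -407.14   58.02] [42.81 27.15  4.19] 28.16264387012947
b_top ext [ 543.9  -435.89   32.17] [ 605.32 -374.56   61.79] [ 574.61 -405.23]
30 3 None 0 [46.2  16.93  1.59]
36 33 [ 574.98 -405.87] 30.43935342425927 [60.96 48.01  3.83]
42 101 [ 574.55 -405.9 ] 28.028207894715283 [56.22 59.85  3.93]
46 211 [ 574.72 -405.95] 22.698461598007025 [53.87 53.89  3.97]
48 287 [ 574.75 -405.48] 18.939706340093274 [51.6  49.28  3.96]
50 200 [ 574.79 -405.28] 16.949199239153877 [47.12 45.78  3.62]
ridge 71 [ 574.41 -405.12   58.11] [40.38 24.7   5.66] 28.43746051272771
g6t ext [ 543.89 -434.75   33.02] [ 605.24 -374.55   61.25] [ 574.56 -404.65]
30 4 None 0 [11.06 15.55  0.87]
36 35 [ 575.02 -406.14] 30.609400067016516 [61.05 40.04  3.67]
42 91 [ 574.56 -405.91] 27.82738026475472 [58.5  57.67  3.94]
46 213 [ 574.88 -405.77] 22.5214447017147 [53.92 57.72  3.96]
48 268 [ 574.29 -405.96] 18.99718499691065 [49.5  51.74  3.89]
50 199 [ 573.98 -405.43] 17.570534024604473 [47.21 49.01  3.78]
ridge 70 [ 575.13 -404.52   58.13] [42.47 23.65  5.24] 26.54739747587621
```

View pics/h1c.png

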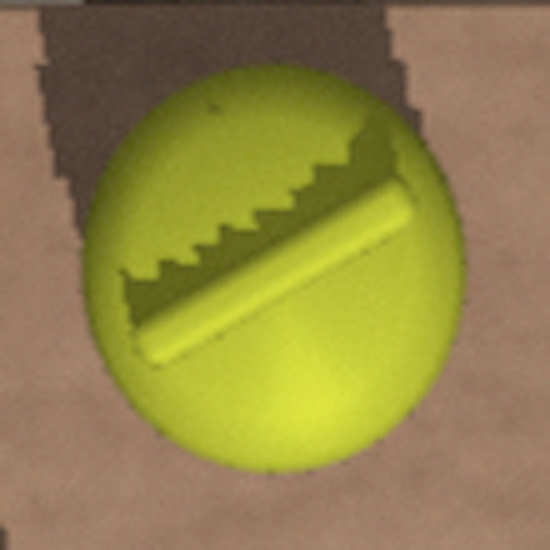

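The axis is at (575.1,-406.9). The mark lies at 193° from it, so the timer yaw is about 13°, and the ridge at 28° means the dial reads about 0.26 rad, which fits the stated 0.2–0.5. The goal is the ridge at 103° in world, a turn of 75° anticlockwise. Going over it now.

Request:
{"op": "drive_tool", "data": {"steps": [[0.0176,-0.0364,0,0,0.085],[0.0176,-0.0364,0,0,0.085],[0.0176,-0.0364,0,0,0.085],[0.0176,-0.0364,0,0,0.085],[0.0176,-0.0364,0,0,0.085],[0,0,0,8,0.085],[0,0,0,8,0.085],[0,0,0,8,0.085],[0,0,0,8,0.085],[0,0,0,8,0.085],[0,0,0,8,0.085],[0,0,0,8,0.085],[0,0,0,8,0.085],[0,0,0,8,0.085],[0,0,0,8,0.085],[0,0,0,8,0.085],[0,0,0,7,0.085],[0,0,0,0,0.085],[0,0,0,0,0.085]]}}

```text
clock: 46.7
position: [576.3, -407.6, 141.1]
ee_rot: [0.043, 0.999, -0.0, 0.0]
contact_force: [0.5, 0.2, -0.4]
gripper_width: 85.1
```

Run:
```python
from t import *
st,im,d,W=timer("h3"); goto(st,575.1,-406.9,28)
# plate check from side camera
```

```text
pos [ 576.28 -407.63  141.09] psi 175.06346571265576 F [ 0.52  0.17 -0.44] w 85.08923409011882 t 46.7
green [254.43 184.31] [ 215  145   80   80 5038] z [50.22 58.97]
ridge [ 572.19 -406.8 ] 11.487482229211054
(140, 140, 3) 185 115
red [241.83 144.33] [241 143   3   3   6] [ 544.19 -414.49   22.71]
tool shift mm [  1.31   0.65 113.09] turn None
```

View pics/h3.png

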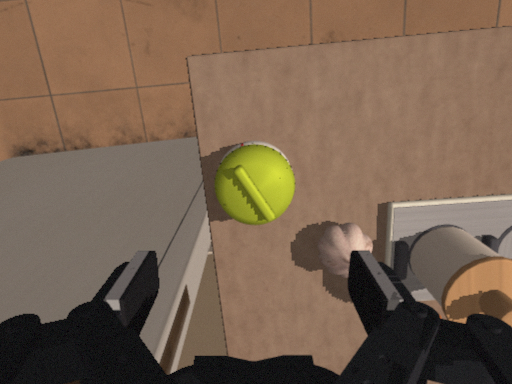

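The red mark measures (544.2,-414.5) again, which confirms a yaw of about 13.5°. A quick side view will confirm both pots are still covered before I turn the dial.

Run:
```python
from h import *
s,im2,d2=snap("side","h4"); c=im2[130:300,150:320]; cv2.imwrite("pics/h4c.png",cv2.resize(c,None,fx=3.5,fy=3.5,interpolation=cv2.INTER_CUBIC))
```

```text
(no output)
```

View pics/h4c.png

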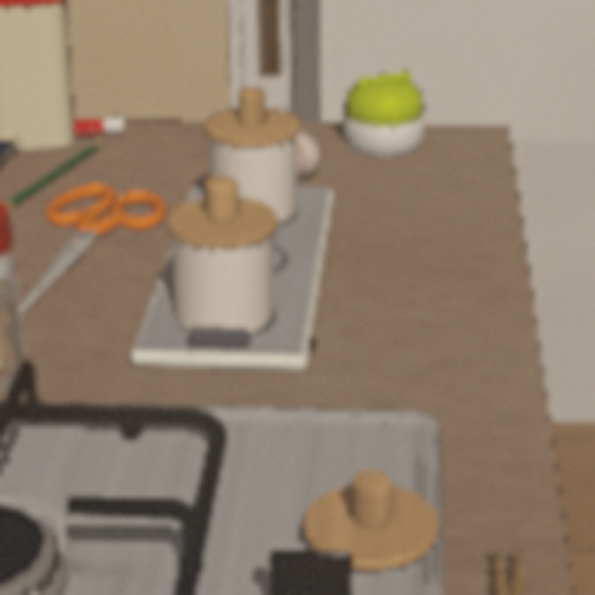

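Both pots stand level and lidded, and the spare lid is on the hob. Descend on the dial and close.

Request:
{"op": "drive_tool", "data": {"steps": [[0.0013,0.0006,0.03,0,0.085],[0,0,0.035,0,0.085],[0,0,0.025,0,0.085],[0,0,0.015,0,0.085],[0,0,0.006,0,0.085],[0,0,0,0,0.085],[0,0,0,0,0.085]]}}

```text
clock: 47.5
position: [574.7, -407.9, 31.8]
ee_rot: [0.045, 0.999, -0.001, 0.001]
contact_force: [-0.2, 0.4, 0.3]
gripper_width: 85.0
```

Run:
```python
from h import *
st=arm.read_state(); print(st["position"],st["contact_force"]); goto(st,575.1,-406.9,28)
```

```text
[ 574.74539931 -407.85312765   31.75558509] [-0.17210813  0.39308957  0.34705891]
tool shift mm [-0.25892959  0.98561865  3.75501327] turn None
```

Request:
{"op": "drive_tool", "data": {"steps": [[0,0.001,0.002,0,0.085],[0,0,0,0,0.06],[0,0,0,0,0.06],[0,0,0,0,0.06],[0,0,0,0,0.055],[0,0,0,0,0.055]]}}

```text
clock: 48.1
position: [574.1, -406.5, 29.7]
ee_rot: [0.045, 0.999, -0.0, 0.001]
contact_force: [-1.6, 2.3, 6.1]
gripper_width: 61.9
```

Gripped at 61.9 mm. Turn 75° anticlockwise.

Request:
{"op": "drive_tool", "data": {"steps": [[0,0,0,-5,0.055],[0,0,0,-7,0.055],[0,0,0,-7,0.055],[0,0,0,-7,0.055],[0,0,0,-7,0.055],[0,0,0,-7,0.055],[0,0,0,-7,0.055],[0,0,0,-7,0.055],[0,0,0,-7,0.055],[0,0,0,-7,0.055],[0,0,0,-7,0.055],[0,0,0,0,0.055],[0,0,0,0,0.055]]}}

```text
clock: 49.4
position: [575.0, -407.8, 29.7]
ee_rot: [-0.572, 0.82, -0.002, 0.0]
contact_force: [-0.0, -5.3, 5.7]
gripper_width: 61.4
```

Request:
{"op": "drive_tool", "data": {"steps": [[0,0,0,0,0.075],[0,0,0,0,0.085],[0,0,0,0,0.085],[0,0,0,0,0.085],[0,0,-0.02,0,0.085],[0,0,-0.04,0,0.085],[0,0,-0.05,0,0.085],[0,0,-0.02,0,0.085],[0,0,0,0,0.085],[0,0,0,0,0.085]]}}

```text
clock: 50.4
position: [573.6, -405.8, 158.1]
ee_rot: [-0.572, 0.82, 0.0, 0.0]
contact_force: [-0.4, 0.5, -0.6]
gripper_width: 85.0
```

Run:
```python
from t import *
st,im,d,W=timer("i1")
```

```text
pos [ 573.57 -405.77  158.08] psi -110.17270763870363 F [-0.42  0.53 -0.56] w 84.96577818143638 t 50.4
green [250.77 179.39] [ 214  142   75   76 4470] z [50.25 58.99]
ridge [ 574.27 -409.96] 86.25134246252868
(136, 135, 3) 184 112
red [282.5 157. ] [282 156   2   3   4] [ 543.86 -414.67   24.13]
red [ 20.1  253.57] [  9 241  27  23 323] [ 813.1  -409.68   15.5 ]
```

View pics/i1.png

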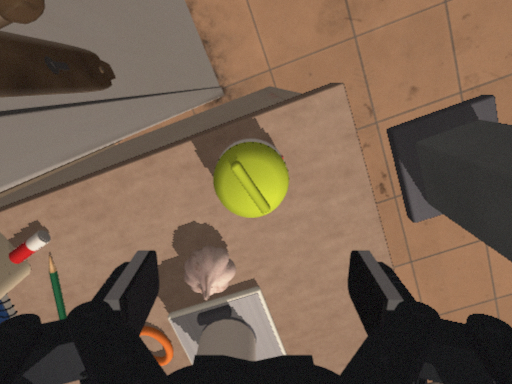

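Run:
```python
from h import *
np.set_printoptions(precision=2,suppress=True)
for f in("h1","h3","i1"):
    st,im,d=load(f); W=world_img("wrist",d,st); 
    k=(W[...,2]>55.5)&(W[...,2]<62)&(np.hypot(W[...,0]-575,W[...,1]+407)<27)
    q=np.argwhere(k)[:,::-1].astype(float); P=onz("wrist",q,58,st)[:,:2]; x=P-P.mean(0); w,v=np.linalg.eigh(x.T@x); print(f,len(P),P.mean(0),np.sqrt(w/len(P)),"pca",np.degrees(np.arctan2(v[1,1],v[0,1]))%180)
st,im,d=load("i1"); cv2.imwrite("pics/i1c.png",cv2.resize(im[130:230,200:300],None,fx=6,fy=6,interpolation=cv2.INTER_CUBIC))
```

```text
h1 667 [ 575.   -406.95] [ 2.24 13.44] pca 28.176627667674552
h3 668 [ 573.68 -406.66] [ 2.25 13.45] pca 28.186977235070316
i1 578 [ 575.04 -407.98] [ 2.22 13.41] pca 103.26581997365247
```

View pics/i1c.png

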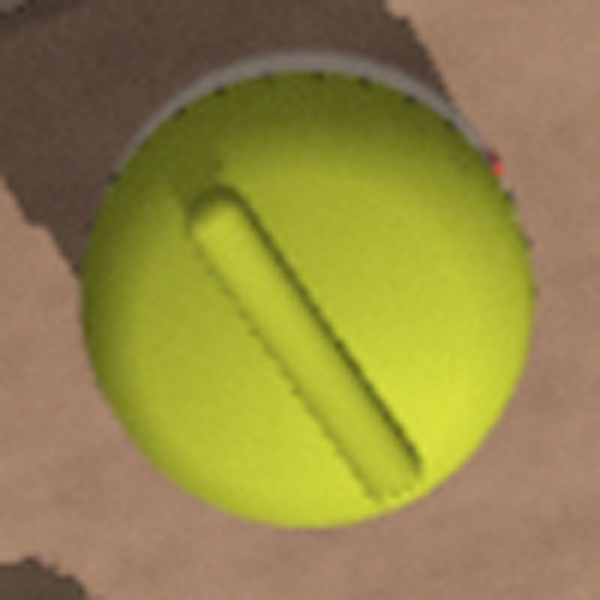

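The ridge now lies at 103.3°, which is perpendicular to the red mark's direction (13.5°), so the dial is at about 1.57 rad. Now a final look over the plate from a height.

Request:
{"op": "drive_tool", "data": {"steps": [[0,0,-0.04,-6.7,0.085],[0,0,-0.03,-6.7,0.085],[0,0,0,-6.7,0.085],[-0.042,0.003,0,0,0.085],[-0.042,0.003,0,0,0.085],[-0.042,0.003,0,0,0.085],[-0.042,0.003,0,0,0.085],[-0.042,0.003,0,0,0.085],[-0.042,0,0,0,0.085],[0,0,0,0,0.085],[0,0,0,0,0.085]]}}

```text
clock: 51.55
position: [558.5, -153.2, 226.7]
ee_rot: [0.707, -0.707, -0.001, 0.001]
contact_force: [0.4, 0.1, 0.3]
gripper_width: 85.2
```

Run:
```python
from h import *
st,im,d,W=show("j1")
hsv=cv2.cvtColor(im,cv2.COLOR_BGR2HSV)
for p in lids("wrist",W,st,im): print(p[0],p[2:])
for b,s,c in blobs((hsv[...,2]>120)&(hsv[...,1]<60)&(W[...,2]>-20)&(W[...,0]>600)): pass
s2,i2,d2=snap("side","j1s"); cv2.imwrite("pics/j1sc.png",cv2.resize(i2[130:300,150:320],None,fx=3.5,fy=3.5,interpolation=cv2.INTER_CUBIC))
t2,i3,d3=snap("top","j1t")
W2=world_img("side",d2)
for p in lids("side",W2,None,i2): print("side",p[0],p[2:])
```

```text
pos [ 558.45 -153.18  226.66] psi -89.93640584565183 F [0.37 0.06 0.34] w 85.23791104121946 t 51.55
[118.35  66.19] (np.float64(79.4699680545674), np.float64(104.20702407862821), array([ 661.17, -242.21,  103.03]), (array([ 674.71, -245.49]), 38.02256259655396))
[143.42 236.08] (np.float64(79.73854110879694), np.float64(104.19229285834142), array([665.65, -89.2 , 102.87]), (array([663.84, -89.26]), 29.668028065676587))
[246.09 354.02] (np.float64(20.268527028592928), nan, None, (array([567.45, 111.34]), 17.1091643377417))
side [221.4  164.75] (np.float64(76.41250236336734), np.float64(100.05905285122643), array([ 662.64, -234.46,   98.4 ]), (array([ 664.49, -249.25]), 36.498628858936456))
side [212.61 191.95] (np.float64(76.66628708226335), np.float64(100.5012962741704), array([665.61, -79.61,  98.92]), (array([666.8 , -90.45]), 36.69055141454793))
side [255.9  279.31] (np.float64(18.465751844540762), np.float64(42.98596163575851), array([570.67, 143.48,  41.7 ]), (array([569.66, 136.59]), 32.366045151433624))
side [295.48 304.1 ] (np.float64(8.830193423682033), nan, None, (array([502.97, 186.92]), 22.07269006614569))
side [298.88 339.76] (np.float64(8.936077414667523), nan, None, (array([505.45, 267.52]), 23.466419561541755))
```

View pics/j1.png

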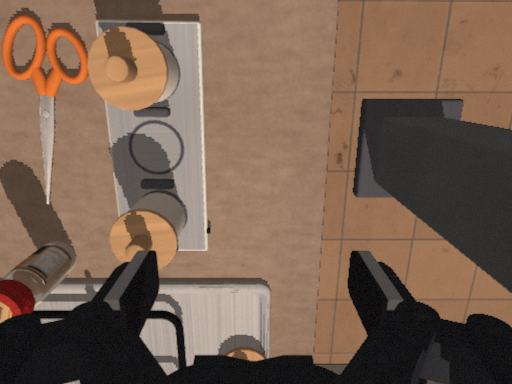

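View pics/j1sc.png

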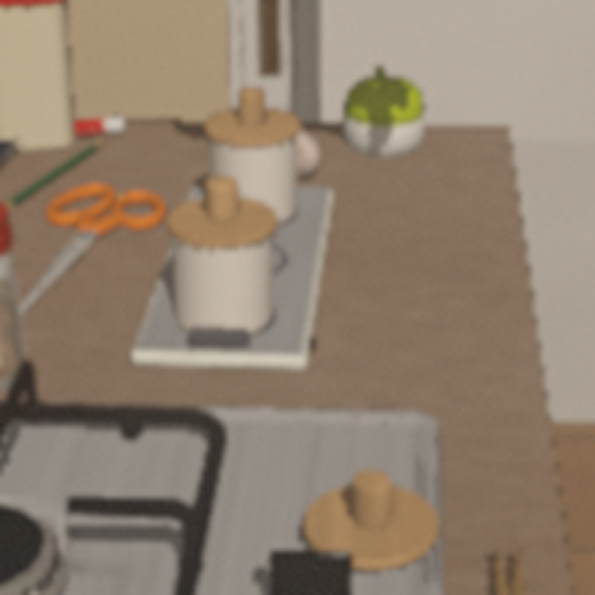

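```bash
python3 -c "
from bench import arm
print(arm.job_done(), arm.read_state()['clock'])"
```

```text
the job is handed in; nothing more can be done
the job is handed in; nothing more can be done
```

The job is handed in after about 52 s of the 210 s allowed. Both pots stand covered on the plate and the timer is set.

- **Pegs:** both are off the warming plate, lying flat on the front strip of worktop at about y = 179 and 262 mm.
- **Pots:** only two were present. A bellied white jar at the back, beyond the arm's reach, is not a pot. They stand in the left and right bays, about 1–2 mm off their disc centres.
- **Lids:** one is seated on each pot. At the last look the disc tops were at about 79.6 mm and the knob tops at about 104.2 mm; both should be 80 and 104. The third lid is spare and stays on the hob.
- **Timer:** turned last, about 75° anticlockwise. The ridge now lies at 103.3° in world. The red mark puts the timer's own zero at 13–14°, taking the mark to lie on the timer's x axis, so the dial is at about 1.57 rad.
- **Garlic:** not touched.

**Corrections and disagreements:**
- The right pot was found about 13 mm off its disc after its first placing, either dragged on release or knocked. I regripped it, recentred it and checked it again.
- The top and wrist cameras differed by 1–2 mm in y throughout.
- In the last wrist view the left pot's lid read about 3 mm off in y, but a finger was partly covering it. The side view showed it unchanged.

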